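# Make up two specimen kits

### The job

Make up the two specimen kits from the stock on the bench. Oblong tray: lay the aluminium cold block flat in the wide bay with the culture dish centred on top of it, and stand the amber vial in the narrow bay; square tray: stand the larger specimen jar in the wide bay and lay the slide box flat and lengthwise in the narrow bay. Everything sits level on the tray floor (the dish level on the block), right way up and set down rather than dropped; leave the smaller jar, the tube rack and the wash bottle where they stand.

Things in the scene. Friction and masses are not known exactly. Their poses are not given: they have to be found in the camera images.
- oblong_tray: Oblong blue kit tray, fixed, 110 mm along its x by 200 mm along its y. Origin: centre of its underside, z up. Floor top at z = 4 mm; rim and divider 12 mm high; walls 4 mm. A divider parallel to x makes two bays: wide bay from y = -25 to +96 mm (centre x 0, y +35 mm), 102 mm long in x; narrow bay from y = -96 to -29 mm (centre x 0, y -62 mm), 102 mm long in x.
- square_tray: Square blue kit tray, fixed, 170 x 170 mm. Origin: centre of its underside, z up. Floor top at z = 4 mm; rim and divider 12 mm high; walls 4 mm. A divider parallel to x makes two bays: wide bay from y = -15 to +81 mm (centre x 0, y +33 mm), 162 mm long in x; narrow bay from y = -81 to -19 mm (centre x 0, y -50 mm), 162 mm long in x.
- cold_block: Bare aluminium cold block lying flat, 60 mm along its x, 90 mm along its y, 34 mm high, about 0.45 kg, with dark grooves round its sides and a dark ring on its flat top. Origin at the centre of its underside, z up.
- culture_dish: Round flat white plastic culture dish with its lid on (a thin dark ring on top), 58 mm across and 16 mm high, about 45 g. Rigid, one piece. Origin at the centre of its underside, z up.
- vial: Narrow upright amber vial with a paper band and a black cap, body 30 mm across and 56 mm high, cap 27 mm across, 70 mm high in all, about 50 g. Origin at the centre of its underside, z up.
- large_jar: The larger of two white screw-lid specimen jars: 56 mm across, 62 mm high, red lid 56 mm across making up the top 34 mm, body 52 mm across; about 140 g. Origin at the centre of its underside, z up.
- slide_box: Closed grey plastic box for microscope slides, lying flat, 34 mm along its x, 84 mm along its y, 30 mm high, about 90 g, with a dark seam and a paper strip on top. Rigid, one piece. Origin at the centre of its underside, z up.
- small_jar: Bystander, stays where it is: the smaller of two white specimen jars with red lids, 40 mm across, 42 mm high, loose, standing between the two trays. Origin at the centre of its underside.
- tube_rack: Bystander, stays where it is: loose blue rack full of capped tubes, 70 x 150 mm, 98 mm high, on the left (+y) of the work. Origin at the centre of its underside.
- wash_bottle: Bystander, stays where it is: loose white wash bottle with a green cap and spout, 64 mm across, 178 mm high, on the right (-y) of the work. Origin at the centre of its underside.
Mind the look-alikes: they are no part of the job. Leave any green, pink or turquoise look-alike of the culture_dish alone.

How it is judged:
At the end, for the whole second after the job is handed in: On the tray floor (5 mm): block in the oblong tray's wide bay, vial in its narrow bay, large jar in the square tray's wide bay, slide box in its narrow bay; dish on the block, centres within 15 mm. All five upright within 0.1 rad, released, at rest; bystanders within 20 mm of their places (x of cold_block in the frame of oblong_tray between -0.026 and 0.026 m and y of cold_block in the frame of oblong_tray between 0.013 and 0.058 m and z of cold_block in the frame of oblong_tray between 0 and 0.009 m and x of vial in the frame of oblong_tray between -0.042 and 0.042 m and y of vial in the frame of oblong_tray between -0.087 and -0.038 m and z of vial in the frame of oblong_tray between 0 and 0.009 m and x of large_jar in the frame of square_tray between -0.056 and 0.056 m and y of large_jar in the frame of square_tray between 0.006 and 0.06 m and z of large_jar in the frame of square_tray between 0 and 0.009 m and x of slide_box in the frame of square_tray between -0.045 and 0.045 m and y of slide_box in the frame of square_tray between -0.07 and -0.03 m and z of slide_box in the frame of square_tray between 0 and 0.009 m and horizontal distance between culture_dish and cold_block below 0.015 m and z of culture_dish in the frame of cold_block between 0.03 and 0.039 m and angle between each of large_jar, vial, cold_block, slide_box, culture_dish's own z axis and vertical below 0.1 rad and linear speed of each of large_jar, vial, cold_block, slide_box, culture_dish below 0.02 m/s and contact force between the fingers and large_jar below 0.1 N and contact force between the fingers and vial below 0.1 N and contact force between the fingers and cold_block below 0.1 N and contact force between the fingers and slide_box below 0.1 N and contact force between the fingers and culture_dish below 0.1 N); the robot touches nothing.
It fails at once if the small jar was pushed more than 20 mm or tipped (distance of small_jar from where it was at the start of the episode above 0.02 m or angle between small_jar's own z axis and vertical above 0.3 rad).
It fails at once if the tube rack was pushed more than 20 mm or tipped (distance of tube_rack from where it was at the start of the episode above 0.02 m or angle between tube_rack's own z axis and vertical above 0.3 rad).
It fails at once if the wash bottle was pushed more than 20 mm or tipped (distance of wash_bottle from where it was at the start of the episode above 0.02 m or angle between wash_bottle's own z axis and vertical above 0.3 rad).
It fails at once if one of the five kit items was dropped or thrown (moving faster than 0.8 m/s with no finger on it) ((linear speed of large_jar above 0.8 m/s and contact force between each of the fingers, the arm and large_jar below 0.05 N) or (linear speed of vial above 0.8 m/s and contact force between each of the fingers, the arm and vial below 0.05 N) or (linear speed of cold_block above 0.8 m/s and contact force between each of the fingers, the arm and cold_block below 0.05 N) or (linear speed of slide_box above 0.8 m/s and contact force between each of the fingers, the arm and slide_box below 0.05 N) or (linear speed of culture_dish above 0.8 m/s and contact force between each of the fingers, the arm and culture_dish below 0.05 N)).
It also fails if it takes over 120 s, if anything falls off the work surface, if the arm or the gripper's body presses on something with over 40 N, if the wrist force passes 120 N, or if a joint passes its speed limit or range.

### The arm

A 6-joint arm with a two-finger parallel gripper is mounted at the origin on the work surface. World frame = base frame: x ahead of the robot, y to its left, z up, the work surface at z = 0. Lengths are in m, angles in rad, forces in N, time in s.
With the tool pointing down it reaches from about 0.35 to 1 m from the base axis. Payload 7.1 kg.
Tool frame: the origin (TCP) lies midway between the tips of the shut fingers; the grasp point (between the pads) lies 19 mm behind it; x points along the fingers, z is the direction in which the jaws open and shut, and the axes are right-handed (so a half turn about x gives the same grasp; the last joint's range is limited). The gripper opens to 85 mm and grips with 20 to 120 N. Pads are 22 mm wide; open, the fingers measure 114 mm over their backs; the gripper's body (76 mm by 85 mm) begins 54 mm behind the grasp point. The pads swing forward as they close: fully open they stand 13 mm farther back than shut.
Start: joints at [1.272, 0.423, 1.63, -0, 1.089, -0.019], TCP at [0.173, 0.601, 0.231] pointing down, gripper open.
Joint ranges: [-3, 3], [-0.9, 2.11], [0.09, 2.58], [-1.31, 4.45], [0.11, 2.69], [-2.54, 2.54]. Speed limits (rad/s): [2.39, 2.39, 3.01, 3.14, 3.14, 3.14].

### API

Orientations are given as a rotation vector (axis times angle).
In Python, from cell import arm gives the robot as it stands. The module is installed in compiled form; this text tells all that it offers.
- The arm moves only by the tool send_rows, never from a script. Its argument "targets" is a list of rows, each an object of numbers: "x", "y", "z": the shift along the tool's x, y, z in mm; "wx", "wy", "wz": the turn, a rotation vector about the tool's x, y, z in rad; "claw": the closure, from -1 (fully open) to 1 (shut). In form: [{"x": .., "y": .., "z": .., "wx": .., "wy": .., "wz": .., "claw": ..}, ...]. A call has 1 to 8 rows; each row is the pose to reach, as a shift and turn from the pose commanded when the call began, along the tool's axes at that moment; what a row does not reach only later rows make up. A row lasts 1/10 s, in which the tool goes at most 50 mm and 8.59 degrees, less where a joint would pass 70% of its speed; a pose out of reach is approached as far as the arm can. A call with a gripper value outside its range is refused whole. The fingers move at their own pace and stop on an object; the grip force is fixed at half the most. Time passes only in rows, so rows that repeat a pose let the fingers close. It gives the time, the measured TCP pose, the force and the opening at its end, in the units of the state.
- arm.sense(): the state, without advancing time (a new reading comes with each control period).
- arm.snapshot(name): name is "scene" or "top" or "wrist"; returns a dict with "image" (420x560x3 uint8, blue, green, red), "mtx" (3x3 intrinsics, pixels), "origin" and "orientation" of the camera in the world. Camera axes: x right, y up, looking along -z (the intrinsics and any distortion apply to the point x, -y, -z); pixel columns grow to the right and rows downward; lengths in m; the calibration is good to about 2 mm. A picture is of the moment at which its call begins. There is no depth.
- arm.finish_job(): hands the job in, once; it reports no verdict.
Trained networks look in a picture, given as the dict that the camera call returned (one of the last four; its "shot" number tells which), for a name from the list of things; names that differ only in an ending like _2 or _b are one class to them, and where a whole thing is asked for, a point or a joint stands for the part that bears it (a point fixed in the world has none). Each returns a list of dicts, best first, with "conf" (0 to 1); they miss things now and then, are a little off and sometimes report something else, mostly with a low value. They report only what shows in the picture. A call takes as long as a camera call. They do not tell look-alikes from the thing itself.
- arm.spot_in(picture, thing): "extent" ([centre column, centre row, width, height] in pixels, round what is visible of it).
- arm.trace(picture, thing): "region" (420x560 bool, what is visible of it) and "extent" ([centre column, centre row, width, height] in pixels, round what is visible of it).
- arm.spot_point(picture, thing): "point" ([column, row] in pixels: a listed point, or the origin of a listed thing).
The state is a dict: "t": time; "joint_pos": joint angles; "joint_velocities": joint speeds; "effort": joint torques, N m; "tcp_pos": TCP position; "ee_rot": TCP orientation; "wrist_force": force on the tool from outside, world axes, zero at the start; "wrist_torque": the same for the moment, N m; "grip_width": opening from 0.0 (shut) to 1.0 (fully open).
Only numpy, scipy, OpenCV 4.12 (cv2) and the standard library are available. Lean on these libraries where they do the work, as an engineer would, in place of code of your own. Each camera call takes 0.05 s, during which the arm holds its last target.

## Working session

There is one attempt and no reset: what is moved stays moved. The work goes in short steps, Python scripts to look and compute and a tool call to move; the robot and the scene stay as the last step left them, time stands still between calls to the robot, and variables do not carry over. Pictures are saved under pics/ and viewed, and the job is handed in when it is done.

Besides the shell and the picture viewer there is one more tool, called as name(argument=value, ...), one argument or row to a line, values as JSON. send_rows: Moves the arm, as the interface text tells. Its arguments: {"type":"object","properties":{"targets":{"type":"array","items":{"type":"object","properties":{"x":{"type":"number"},"y":{"type":"number"},"z":{"type":"number"},"wx":{"type":"number"},"wy":{"type":"number"},"wz":{"type":"number"},"claw":{"type":"number"}}}}},"required":["targets"]}

```bash
mkdir -p pics
cat > h.py <<'E'
import numpy as np, cv2
from scipy.spatial.transform import Rotation as R
from cell import arm
def snap(n,fn=None):
    p=arm.snapshot(n)
    if fn: cv2.imwrite('pics/'+fn,p['image'])
    return p
def rot(o):
    o=np.array(o,float)
    return o if o.shape==(3,3) else (R.from_rotvec(o).as_matrix() if o.size==3 else R.from_quat(o).as_matrix())
def ray(p,uv):
    K=p['mtx'];d=np.linalg.inv(K)@np.array([uv[0],uv[1],1.]);d=np.array([d[0],-d[1],-d[2]])
    return np.array(p['origin']),rot(p['orientation'])@d
def atz(p,uv,z):
    o,d=ray(p,uv);return o+d*(z-o[2])/d[2]
def proj(p,X):
    c=rot(p['orientation']).T@(np.array(X,float)-np.array(p['origin']));q=p['mtx']@np.array([c[0],-c[1],-c[2]]);return q[:2]/q[2]
E
python3 - <<'E'
from h import *
for n in ['scene','top','wrist']:
    p=snap(n,n+'0.png');print(n,[k for k in p],p['mtx'],p['origin'],p['orientation'])
s=arm.sense();print(s)
E
```

```text
scene ['image', 'mtx', 'origin', 'orientation', 'shot'] [[510.36832029   0.         276.19309203]
 [  0.         510.36832029 204.28650575]
 [  0.           0.           1.        ]] [1.53765824 0.3166155  0.88261054] [0.61144792 0.85991899 1.69727569]
top ['image', 'mtx', 'origin', 'orientation', 'shot'] [[544.66233535   0.         279.25613628]
 [  0.         544.66233535 212.08843931]
 [  0.           0.           1.        ]] [0.32831813 0.01623335 1.69348982] [ 0.07034312 -0.093647   -1.55745415]
wrist ['image', 'mtx', 'origin', 'orientation', 'shot'] [[361.52872346   0.         280.40351706]
 [  0.         361.52872346 199.63276288]
 [  0.           0.           1.        ]] [0.10386943 0.62066227 0.37384923] [-0.24594028 -0.18385496  1.2814797 ]
{'t': 0.15, 'joint_pos': array([ 1.27197673e+00,  4.23693636e-01,  1.63051461e+00,  9.18802065e-07,
        1.08860054e+00, -1.89942116e-02]), 'joint_velocities': array([ 8.29343289e-04, -1.75989792e-03, -2.85205730e-03, -2.33450010e-03,
       -8.47943226e-04,  3.23103477e-05]), 'effort': array([-4.86071585e-04, -5.57777131e+01, -2.82014197e+01,  3.65608309e-05,
        4.82945266e-03,  9.92470063e-06]), 'tcp_pos': array([0.17246233, 0.60028687, 0.23070651]), 'ee_rot': array([-1.00136954,  1.32968793,  1.00018447]), 'wrist_force': array([-0.27383475,  0.25623441, -0.4841375 ]), 'wrist_torque': array([-0.05577491, -0.01832403, -0.09041102]), 'grip_width': 0.9988053152684243}
```

View pics/scene0.png

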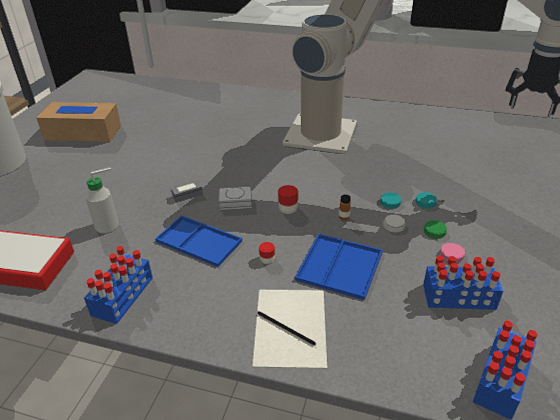

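View pics/top0.png

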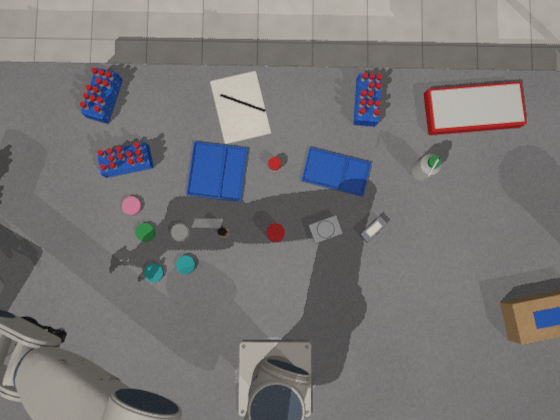

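View pics/wrist0.png

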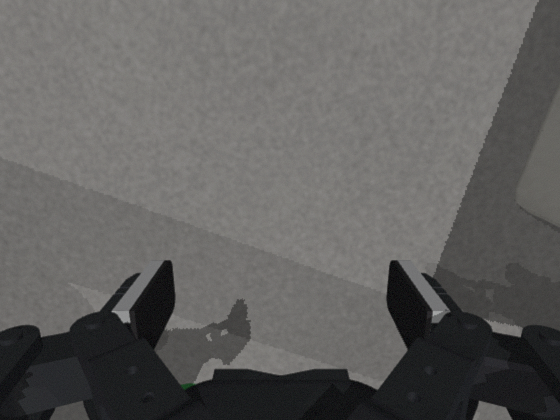

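Top view: the dish is the white disc at (180,232). Its look-alikes are pink (131,205), green (145,232) and teal (185,264) and (153,272). The large jar is at (275,232) and the small one at (275,163). The square tray is at (218,170) and the oblong at (336,171). The vial is at (222,232), the block at (325,229) and the slide box at (375,228). Next I fit model silhouettes to the traces.

```bash
cat > fit.py <<'E'
from h import *
from scipy.optimize import minimize
def box(a,b,h,z0=0): return np.array([[x,y,z] for x in(-a/2,a/2) for y in(-b/2,b/2) for z in(z0,z0+h)])/1000
def cyl(*segs):
    t=np.linspace(0,2*np.pi,32,endpoint=False)
    return [np.array([[d/2*np.cos(a),d/2*np.sin(a),z] for a in t for z in(z0,z1)])/1000 for d,z0,z1 in segs]
M={'oblong_tray':[box(110,200,12)],'square_tray':[box(170,170,12)],'cold_block':[box(60,90,34)],'slide_box':[box(34,84,30)],
'culture_dish':cyl((58,0,16)),'vial':cyl((30,0,56),(27,56,70)),'large_jar':cyl((52,0,28),(56,28,62)),'small_jar':cyl((38,0,21),(40,21,42))}
def render(p,name,q,z=0,S=4):
    m=np.zeros((420*S,560*S),np.uint8)
    Rz=R.from_euler('z',q[2]).as_matrix() if len(q)>2 else np.eye(3)
    for V in M[name]:
        W=V@Rz.T+[q[0],q[1],z]
        P=np.array([proj(p,w) for w in W]); P=(P+.5)*S-.5
        cv2.fillConvexPoly(m,cv2.convexHull(np.round(P).astype(np.int32)),1)
    return cv2.resize(m.astype(np.float32),(560,420),interpolation=cv2.INTER_AREA)
def fit(pics,masks,name,q0,z=0):
    def cost(q):
        c=0
        for p,m in zip(pics,masks):
            r=render(p,name,q,z);c+=np.abs(r-m).sum()/m.sum()
        return c/len(pics)
    n=len(q0);s=np.vstack([q0]+[np.array(q0)+np.eye(n)[i]*([.01,.01,.15][i]) for i in range(n)])
    r=minimize(cost,q0,method='Nelder-Mead',options=dict(initial_simplex=s,maxiter=120,xatol=1e-4,fatol=1e-4))
    return r.x,r.fun
E
python3 - <<'E'
from fit import *
t=snap('top');s=snap('scene')
exp={'oblong_tray':(336,171),'square_tray':(218,170),'cold_block':(325,229),'slide_box':(375,228),'culture_dish':(180,232),'vial':(222,232),'large_jar':(275,232),'small_jar':(275,163)}
import pickle;out={}
for n,uv in exp.items():
    H=max(V[:,2].max() for V in M[n]);g=atz(t,uv,H/1)[:2]
    ms=[];ps=[]
    for p in (t,s):
        e=proj(p,[g[0],g[1],H/2])
        L=arm.trace(p,n)
        L=[d for d in L if np.hypot(d['extent'][0]-e[0],d['extent'][1]-e[1])<14]
        if L: ms.append(L[0]['region'].astype(np.float32));ps.append(p)
        print(n,'scene' if p is s else 'top',len(L),L and (round(L[0]['conf'],2),np.round(L[0]['extent'])))
    if n in('small_jar','large_jar','culture_dish','vial'): starts=[[*g]]
    else: starts=[[*g,a] for a in ((-.2,.1) if 'tray' in n else (-1.2,-.6,0.,.6,1.2))]
    for sets in ([0,1],[0],[1]):
        if max(sets)>=len(ps): continue
        b=min((fit([ps[i] for i in sets],[ms[i] for i in sets],n,q) for q in starts),key=lambda r:r[1])
        print(n,sets,np.round(b[0],4),round(b[1],3))
        if sets==[0,1]: out[n]=b[0]
pickle.dump(out,open('poses.pkl','wb'))
E
```

```text
oblong_tray top 1 (0.7, array([339., 172.,  68.,  49.]))
oblong_tray scene 1 (0.72, array([198., 243.,  89.,  49.]))
oblong_tray [0, 1] [ 0.6354 -0.1835 -0.2332] 0.039
oblong_tray [0] [ 0.6351 -0.1837 -0.2277] 0.039
oblong_tray [1] [ 0.6355 -0.1824 -0.2225] 0.037
square_tray top 1 (0.92, array([217., 172.,  64.,  60.]))
square_tray scene 1 (0.81, array([339., 268.,  85.,  62.]))
square_tray [0, 1] [ 0.6314  0.1897 -0.116 ] 0.029
square_tray [0] [ 0.6308  0.1885 -0.1214] 0.03
square_tray [1] [ 0.6316  0.1903 -0.1142] 0.022
cold_block top 1 (0.76, array([325., 232.,  31.,  32.]))
cold_block scene 1 (0.72, array([234., 200.,  35.,  21.]))
cold_block [0, 1] [ 0.4518 -0.148   0.3768] 0.078
cold_block [0] [ 0.4518 -0.1486  0.3628] 0.056
cold_block [1] [ 0.4525 -0.1472  0.3688] 0.088
slide_box top 1 (0.84, array([375., 231.,  25.,  30.]))
slide_box scene 1 (0.59, array([186., 191.,  26.,  17.]))
slide_box [0, 1] [ 0.4547 -0.2965  0.7401] 0.173
slide_box [0] [ 0.455  -0.2968  0.7514] 0.148
slide_box [1] [ 0.4551 -0.2959  0.5642] 0.179
culture_dish top 1 (0.52, array([180., 235.,  21.,  17.]))
culture_dish scene 1 (0.64, array([397., 223.,  24.,  12.]))
culture_dish [0, 1] [0.4383 0.3007] 0.115
culture_dish [0] [0.4377 0.2994] 0.067
culture_dish [1] [0.4399 0.3024] 0.119
vial top 1 (0.55, array([223., 233.,  11.,   6.]))
vial scene 1 (0.66, array([345., 205.,  17.,  26.]))
vial [0, 1] [0.4395 0.1645] 0.173
vial [0] [0.4387 0.1632] 0.188
vial [1] [0.4398 0.1654] 0.104
large_jar top 1 (0.8, array([276., 232.,  16.,  18.]))
large_jar scene 1 (0.84, array([291., 200.,  22.,  31.]))
large_jar [0, 1] [0.4397 0.0045] 0.081
large_jar [0] [0.4389 0.0046] 0.088
large_jar [1] [0.441  0.0054] 0.06
small_jar top 0 []
small_jar scene 1 (0.58, array([265., 253.,  17.,  22.]))
small_jar [0] [0.6545 0.012 ] 0.054
```

Run:
```python
from fit import *
import pickle
o=pickle.load(open('poses.pkl','rb'));o['small_jar']=np.array([.6545,.012])
pickle.dump(o,open('poses.pkl','wb'))
for c,(x0,y0,w,h) in {'top':(150,130,260,130),'scene':(150,170,270,130)}.items():
    p=snap(c);im=cv2.resize(p['image'],None,fx=4,fy=4,interpolation=cv2.INTER_CUBIC)
    for n,q in o.items():
        r=cv2.resize(render(p,n,q),None,fx=4,fy=4)
        cs,_=cv2.findContours((r>.5).astype(np.uint8),cv2.RETR_EXTERNAL,cv2.CHAIN_APPROX_NONE);cv2.drawContours(im,cs,-1,(0,255,255),1)
    im=im[y0*4:(y0+h)*4,x0*4:(x0+w)*4];cv2.imwrite(f'pics/ov_{c}.png',cv2.resize(im,(800,int(800*h/w)),interpolation=cv2.INTER_AREA))
```

```text
(no output)
```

View pics/ov_top.png

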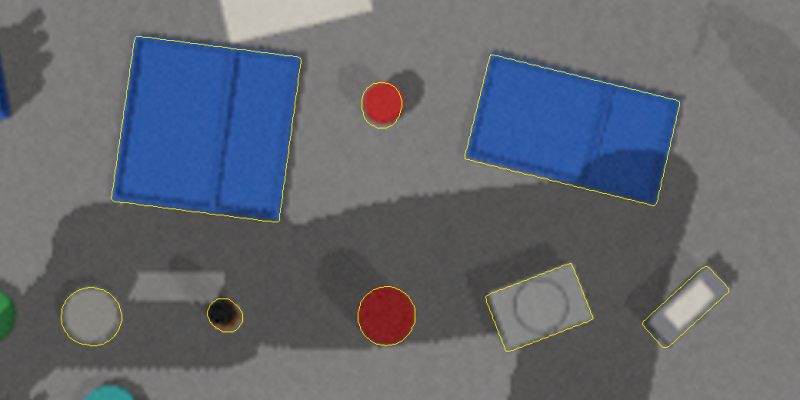

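View pics/ov_scene.png

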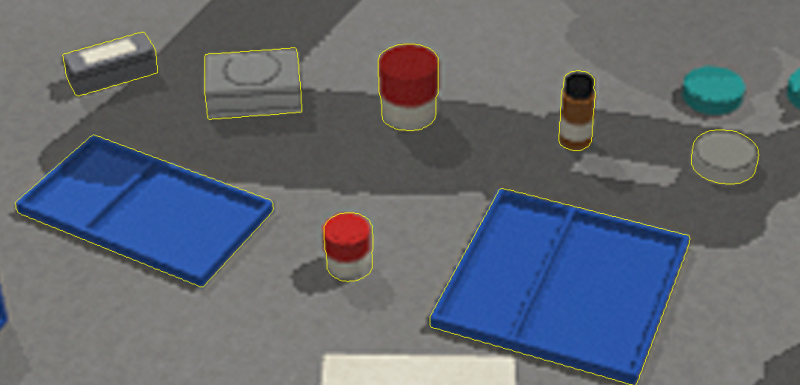

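```bash
cat > plan.py <<'E'
from h import *
import pickle,sys
def tray(n,x,y):
    q=pickle.load(open('poses.pkl','rb'))[n];c,s=np.cos(q[2]),np.sin(q[2]);return np.array([q[0]+c*x-s*y,q[1]+s*x+c*y])
def plan(x,y,z,phi,s=None):
    s=s or arm.sense();Rn=rot(s['ee_rot']);p=np.array(s['tcp_pos'])
    best=None
    for k in(0,np.pi):
        a=phi+k;X=np.array([0,0,-1.]);Z=np.array([np.cos(a),np.sin(a),0]);Rt=np.c_[X,np.cross(Z,X),Z]
        rv=R.from_matrix(Rn.T@Rt).as_rotvec()
        if best is None or np.linalg.norm(rv)<np.linalg.norm(best): best=rv
    d=Rn.T@(np.array([x,y,z])-p)*1000
    print('shift',np.round(d,1),'turn',np.round(best,3),'| t',round(s['t'],2),'tcp',np.round(p,4),'j',np.round(s['joint_pos'],2),'F',np.round(s['wrist_force'],1),'g',round(s['grip_width'],3))
if __name__=='__main__':
    a=[float(eval(v)) for v in sys.argv[1:]];plan(*a)
E
python3 plan.py .4518 -.148 .12 .3768
python3 - <<'E'
from plan import *
print(np.round(rot(arm.sense()['ee_rot']),3));print(tray('oblong_tray',0,.035),tray('oblong_tray',0,-.062),tray('square_tray',0,.033),tray('square_tray',0,-.05))
E
```

```text
shift [ 111.3 -475.1 -642.4] turn [ 0.914 -0.    -0.   ] | t 1.15 tcp [0.1726 0.6007 0.2313] j [ 1.27  0.42  1.63  0.    1.09 -0.02] F [-0.8  0.5 -0.5] g 1.0
[[-0.    -0.961  0.276]
 [-0.     0.276  0.961]
 [-1.     0.    -0.   ]]
[ 0.64350473 -0.14946403] [ 0.62108589 -0.24383773] [0.6351887  0.22246119] [0.62557972 0.14001929]
```

```bash
python3 plan.py .43 .25 .2 .7
```

```text
shift [  31.3 -344.3 -265.9] turn [ 0.591 -0.    -0.   ] | t 1.15 tcp [0.1726 0.6007 0.2313] j [ 1.27  0.42  1.63  0.    1.09 -0.02] F [-0.8  0.5 -0.5] g 1.0
```

send_rows(
  targets=[
    {"x": 31, "y": -344, "z": -266, "wx": 0.59, "claw": -1},
    {"x": 31, "y": -344, "z": -266, "wx": 0.59, "claw": -1},
    {"x": 31, "y": -344, "z": -266, "wx": 0.59, "claw": -1},
    {"x": 31, "y": -344, "z": -266, "wx": 0.59, "claw": -1},
    {"x": 31, "y": -344, "z": -266, "wx": 0.59, "claw": -1},
    {"x": 31, "y": -344, "z": -266, "wx": 0.59, "claw": -1},
    {"x": 31, "y": -344, "z": -266, "wx": 0.59, "claw": -1},
    {"x": 31, "y": -344, "z": -266, "wx": 0.59, "claw": -1},
  ],
)

```text
validation failed for argument at $.ta...
```

```bash
python3 plan.py .4518 -.148 .12 .3768
```

```text
shift [ 111.3 -475.1 -642.4] turn [ 0.914 -0.    -0.   ] | t 1.15 tcp [0.1726 0.6007 0.2313] j [ 1.27  0.42  1.63  0.    1.09 -0.02] F [-0.8  0.5 -0.5] g 1.0
```

send_rows(
  targets=[
    {"x": 31, "y": -344, "z": -266, "wx": 0.59, "wy": 0, "wz": 0, "claw": -1},
    {"x": 31, "y": -344, "z": -266, "wx": 0.59, "wy": 0, "wz": 0, "claw": -1},
    {"x": 31, "y": -344, "z": -266, "wx": 0.59, "wy": 0, "wz": 0, "claw": -1},
    {"x": 31, "y": -344, "z": -266, "wx": 0.59, "wy": 0, "wz": 0, "claw": -1},
    {"x": 31, "y": -344, "z": -266, "wx": 0.59, "wy": 0, "wz": 0, "claw": -1},
    {"x": 31, "y": -344, "z": -266, "wx": 0.59, "wy": 0, "wz": 0, "claw": -1},
    {"x": 31, "y": -344, "z": -266, "wx": 0.59, "wy": 0, "wz": 0, "claw": -1},
    {"x": 31, "y": -344, "z": -266, "wx": 0.59, "wy": 0, "wz": 0, "claw": -1},
  ],
)

```text
t: 1.95
tcp_pos: [0.4096, 0.2773, 0.2031]
ee_rot: [-0.548, 1.499, 0.549]
wrist_force: [0.5, 1.0, -0.4]
grip_width: 1.003
```

```bash
python3 plan.py .4518 -.148 .12 .3768
```

```text
shift [  82.9 -352.2 -242.2] turn [ 0.324  0.001 -0.   ] | t 1.95 tcp [0.4096 0.2773 0.2031] j [ 0.57  0.27  1.94 -0.    0.93 -0.13] F [ 0.5  1.  -0.4] g 1.003
```

send_rows(
  targets=[
    {"x": 30, "y": -352, "z": -242, "wx": 0.324, "wy": 0, "wz": 0, "claw": -1},
    {"x": 30, "y": -352, "z": -242, "wx": 0.324, "wy": 0, "wz": 0, "claw": -1},
    {"x": 30, "y": -352, "z": -242, "wx": 0.324, "wy": 0, "wz": 0, "claw": -1},
    {"x": 30, "y": -352, "z": -242, "wx": 0.324, "wy": 0, "wz": 0, "claw": -1},
    {"x": 30, "y": -352, "z": -242, "wx": 0.324, "wy": 0, "wz": 0, "claw": -1},
    {"x": 30, "y": -352, "z": -242, "wx": 0.324, "wy": 0, "wz": 0, "claw": -1},
    {"x": 30, "y": -352, "z": -242, "wx": 0.324, "wy": 0, "wz": 0, "claw": -1},
    {"x": 30, "y": -352, "z": -242, "wx": 0.324, "wy": 0, "wz": 0, "claw": -1},
  ],
)

```text
t: 2.75
tcp_pos: [0.4479, -0.1203, 0.1751]
ee_rot: [-0.296, 1.55, 0.295]
wrist_force: [0.7, -0.2, -0.5]
grip_width: 0.997
```

```bash
python3 plan.py .4518 -.148 .12 .3768;python3 - <<'E'
from fit import *
p=snap('wrist');im=p['image'].copy()
r=render(p,'cold_block',[.4518,-.148,.3768])
cs,_=cv2.findContours((r>.5).astype(np.uint8),cv2.RETR_EXTERNAL,cv2.CHAIN_APPROX_NONE);cv2.drawContours(im,cs,-1,(0,255,255),1)
cv2.imwrite('pics/w1.png',im)
E
```

```text
shift [ 55.1 -27.1  -6.6] turn [0.    0.001 0.001] | t 2.75 tcp [ 0.4479 -0.1203  0.1751] j [-0.29  0.27  2.02  0.    0.85 -0.67] F [ 0.7 -0.2 -0.5] g 0.997
```

View pics/w1.png

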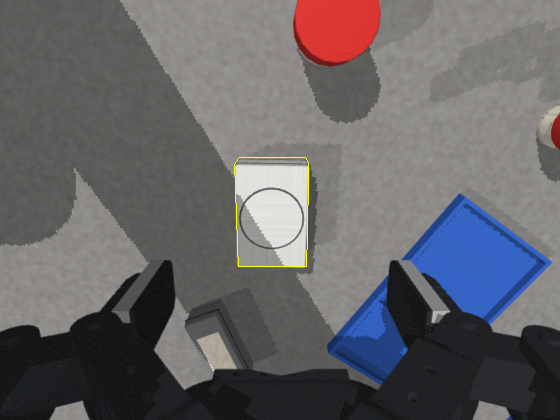

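send_rows(
  targets=[
    {"x": 55, "y": -27, "z": -6.5, "wx": 0, "wy": 0, "wz": 0, "claw": -1},
    {"x": 55, "y": -27, "z": -6.5, "wx": 0, "wy": 0, "wz": 0, "claw": -1},
    {"x": 95, "y": -27, "z": -6.5, "wx": 0, "wy": 0, "wz": 0, "claw": -1},
    {"x": 135, "y": -27, "z": -6.5, "wx": 0, "wy": 0, "wz": 0, "claw": -1},
    {"x": 160, "y": -27, "z": -6.5, "wx": 0, "wy": 0, "wz": 0, "claw": -1},
    {"x": 171, "y": -27, "z": -6.5, "wx": 0, "wy": 0, "wz": 0, "claw": -1},
    {"x": 171, "y": -27, "z": -6.5, "wx": 0, "wy": 0, "wz": 0, "claw": -1},
  ],
)

```text
t: 3.5
tcp_pos: [0.4511, -0.1448, 0.0031]
ee_rot: [-0.295, 1.553, 0.297]
wrist_force: [-0.2, -0.1, 0.7]
grip_width: 1.001
```

```bash
python3 plan.py .4518 -.148 .003 .3768
```

```text
shift [ 0.1 -3.2 -0.5] turn [ 0.001 -0.002 -0.002] | t 3.5 tcp [ 0.4511 -0.1448  0.0031] j [-0.34  0.62  2.06  0.    0.47 -0.71] F [-0.2 -0.1  0.7] g 1.001
```

send_rows(
  targets=[
    {"x": 0, "y": -3, "z": -0.5, "wx": 0, "wy": 0, "wz": 0, "claw": -1},
    {"x": 0, "y": -3, "z": -0.5, "wx": 0, "wy": 0, "wz": 0, "claw": 1},
    {"x": 0, "y": -3, "z": -0.5, "wx": 0, "wy": 0, "wz": 0, "claw": 1},
    {"x": 0, "y": -3, "z": -0.5, "wx": 0, "wy": 0, "wz": 0, "claw": 1},
    {"x": 0, "y": -3, "z": -0.5, "wx": 0, "wy": 0, "wz": 0, "claw": 1},
    {"x": 0, "y": -3, "z": -0.5, "wx": 0, "wy": 0, "wz": 0, "claw": 1},
    {"x": 0, "y": -3, "z": -0.5, "wx": 0, "wy": 0, "wz": 0, "claw": 1},
    {"x": 0, "y": -3, "z": -0.5, "wx": 0, "wy": 0, "wz": 0, "claw": 1},
  ],
)

```text
t: 4.3
tcp_pos: [0.4528, -0.1489, 0.0054]
ee_rot: [-0.296, 1.549, 0.295]
wrist_force: [-2.4, -0.1, 10.5]
grip_width: 0.693
```

```bash
python3 plan.py .4518 -.148 .003 .3768;python3 -c "
from h import *;snap('wrist','w2.png')"
```

```text
shift [ 2.4  1.2 -0.6] turn [-0.     0.001  0.001] | t 4.3 tcp [ 0.4528 -0.1489  0.0054] j [-0.34  0.61  2.06 -0.    0.47 -0.72] F [-2.4 -0.1 10.5] g 0.693
```

View pics/w2.png

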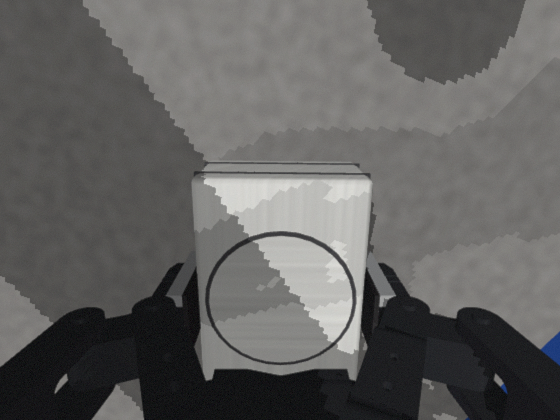

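send_rows(
  targets=[
    {"x": -20, "y": 0, "z": 0, "wx": 0, "wy": 0, "wz": 0, "claw": 1},
    {"x": -50, "y": 0, "z": 0, "wx": 0, "wy": 0, "wz": 0, "claw": 1},
    {"x": -80, "y": 0, "z": 0, "wx": 0, "wy": 0, "wz": 0, "claw": 1},
    {"x": -80, "y": 0, "z": 0, "wx": 0, "wy": 0, "wz": 0, "claw": 1},
  ],
)

```text
t: 4.75
tcp_pos: [0.4545, -0.1494, 0.0872]
ee_rot: [-0.298, 1.545, 0.293]
wrist_force: [1.3, -0.6, -5.7]
grip_width: 0.686
```

```bash
python3 plan.py .6435 -.1495 .08 -.2332
```

```text
shift [  8.4 -69.7 175.6] turn [0.61  0.006 0.003] | t 4.75 tcp [ 0.4545 -0.1494  0.0872] j [-0.34  0.45  2.04  0.    0.65 -0.72] F [ 1.3 -0.6 -5.7] g 0.686
```

send_rows(
  targets=[
    {"x": 0, "y": -17, "z": 44, "wx": 0.13, "wy": 0, "wz": 0, "claw": 1},
    {"x": 0, "y": -35, "z": 88, "wx": 0.26, "wy": 0, "wz": 0, "claw": 1},
    {"x": 0, "y": -52, "z": 132, "wx": 0.4, "wy": 0, "wz": 0, "claw": 1},
    {"x": 0, "y": -70, "z": 175.5, "wx": 0.52, "wy": 0, "wz": 0, "claw": 1},
    {"x": 0, "y": -70, "z": 175.5, "wx": 0.61, "wy": 0, "wz": 0, "claw": 1},
    {"x": 0, "y": -70, "z": 175.5, "wx": 0.61, "wy": 0, "wz": 0, "claw": 1},
    {"x": 0, "y": -70, "z": 175.5, "wx": 0.61, "wy": 0, "wz": 0, "claw": 1},
  ],
)

```text
t: 5.45
tcp_pos: [0.6391, -0.1486, 0.082]
ee_rot: [0.181, 1.567, -0.181]
wrist_force: [-0.4, 0.1, -6.2]
grip_width: 0.69
```

```bash
python3 plan.py .6435 -.1495 .008 -.2332;python3 -c "
from h import *;snap('wrist','w3.png')"
```

```text
shift [74.   0.1  4.7] turn [ 0.003 -0.004  0.   ] | t 5.45 tcp [ 0.6391 -0.1486  0.082 ] j [-0.25  0.65  1.63 -0.    0.86 -0.02] F [-0.4  0.1 -6.2] g 0.69
```

View pics/w3.png

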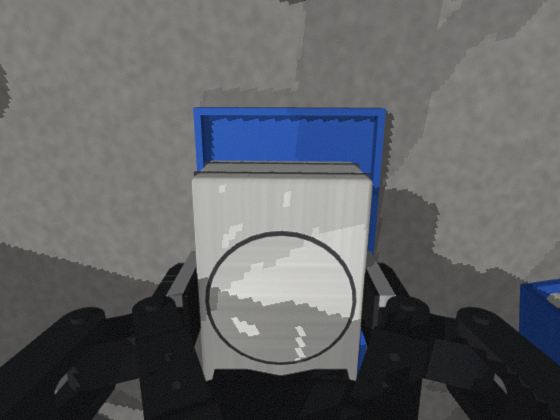

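send_rows(
  targets=[
    {"x": 25, "y": 0, "z": 4.5, "wx": 0, "wy": 0, "wz": 0, "claw": 1},
    {"x": 48, "y": 0, "z": 4.5, "wx": 0, "wy": 0, "wz": 0, "claw": 1},
    {"x": 60, "y": 0, "z": 4.5, "wx": 0, "wy": 0, "wz": 0, "claw": 1},
    {"x": 66, "y": 0, "z": 4.5, "wx": 0, "wy": 0, "wz": 0, "claw": 1},
    {"x": 69, "y": 0, "z": 4.5, "wx": 0, "wy": 0, "wz": 0, "claw": 1},
    {"x": 71, "y": 0, "z": 4.5, "wx": 0, "wy": 0, "wz": 0, "claw": 1},
    {"x": 71, "y": 0, "z": 4.5, "wx": 0, "wy": 0, "wz": 0, "claw": 1},
  ],
)

```text
t: 6.2
tcp_pos: [0.6461, -0.1502, 0.0135]
ee_rot: [0.183, 1.562, -0.183]
wrist_force: [-0.6, -0.2, -5.7]
grip_width: 0.692
```

```bash
python3 plan.py .6435 -.1495 .008 -.2332
```

```text
shift [ 5.5  0.1 -2.7] turn [0.    0.001 0.   ] | t 6.2 tcp [ 0.6461 -0.1502  0.0135] j [-0.25  0.76  1.63  0.    0.75 -0.01] F [-0.6 -0.2 -5.7] g 0.692
```

send_rows(
  targets=[
    {"x": 1, "y": 0, "z": -2.5, "wx": 0, "wy": 0, "wz": 0, "claw": 1},
    {"x": 2, "y": 0, "z": -2.5, "wx": 0, "wy": 0, "wz": 0, "claw": 1},
    {"x": 3, "y": 0, "z": -2.5, "wx": 0, "wy": 0, "wz": 0, "claw": 1},
    {"x": 4, "y": 0, "z": -2.5, "wx": 0, "wy": 0, "wz": 0, "claw": 1},
    {"x": 4, "y": 0, "z": -2.5, "wx": 0, "wy": 0, "wz": 0, "claw": 1},
  ],
)

```text
t: 6.7
tcp_pos: [0.6434, -0.1495, 0.0095]
ee_rot: [0.183, 1.563, -0.183]
wrist_force: [-3.2, 1.7, 2.1]
grip_width: 0.692
```

```bash
python3 plan.py .6435 -.1495 .008 -.2332;python3 -c "
from h import *;snap('scene','s3.png')"
```

```text
shift [1.5 0.1 0.1] turn [0. 0. 0.] | t 6.7 tcp [ 0.6434 -0.1495  0.0095] j [-0.25  0.76  1.63 -0.    0.74 -0.01] F [-3.2  1.7  2.1] g 0.692
```

View pics/s3.png

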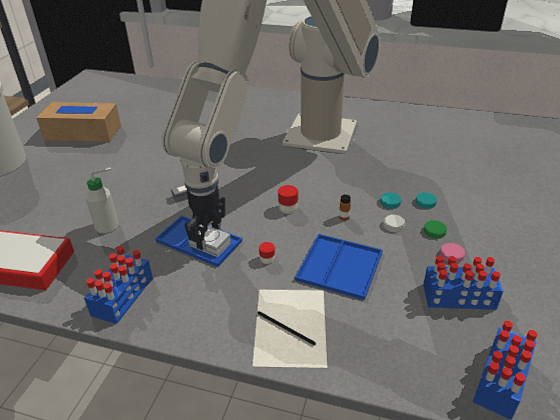

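send_rows(
  targets=[
    {"x": 0.5, "y": 0, "z": 0, "wx": 0, "wy": 0, "wz": 0, "claw": 1},
    {"x": 0.5, "y": 0, "z": 0, "wx": 0, "wy": 0, "wz": 0, "claw": -0.8},
    {"x": 0.5, "y": 0, "z": 0, "wx": 0, "wy": 0, "wz": 0, "claw": -0.8},
    {"x": 0.5, "y": 0, "z": 0, "wx": 0, "wy": 0, "wz": 0, "claw": -0.8},
    {"x": -15, "y": 0, "z": 0, "wx": 0, "wy": 0, "wz": 0, "claw": -0.8},
    {"x": -50, "y": 0, "z": 0, "wx": 0, "wy": 0, "wz": 0, "claw": -0.8},
    {"x": -95, "y": 0, "z": 0, "wx": 0, "wy": 0, "wz": 0, "claw": -0.8},
    {"x": -140, "y": 0, "z": 0, "wx": 0, "wy": 0, "wz": 0, "claw": -0.8},
  ],
)

```text
t: 7.55
tcp_pos: [0.6431, -0.1495, 0.151]
ee_rot: [0.183, 1.563, -0.183]
wrist_force: [0.4, -1.1, -0.3]
grip_width: 0.897
```

```bash
python3 plan.py .4383 .3007 .15 .5;python3 -c "
from h import *;snap('wrist','w4.png')"
```

```text
shift [   1.1  390.7 -303.2] turn [-0.733 -0.    -0.   ] | t 7.55 tcp [ 0.6431 -0.1495  0.151 ] j [-0.25  0.57  1.6  -0.    0.98 -0.01] F [ 0.4 -1.1 -0.3] g 0.897
```

View pics/w4.png

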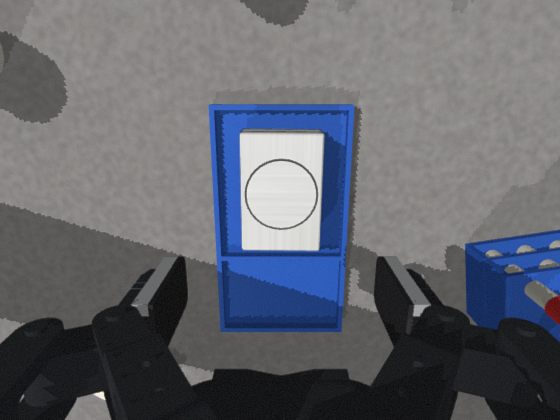

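```bash
python3 - <<'E'
from fit import *
import pickle
p=snap('wrist');L=arm.trace(p,'cold_block')
b=fit([p],[L[0]['region'].astype(np.float32)],'cold_block',[.6435,-.1495,-.2332],.004);print(b)
o=pickle.load(open('poses.pkl','rb'));t=o['oblong_tray']
L=arm.trace(p,'oblong_tray');print(len(L))
d=R.from_euler('z',-t[2]).as_matrix()@np.array([b[0][0]-t[0],b[0][1]-t[1],0]);print(d)
o['block_now']=b[0];pickle.dump(o,open('poses.pkl','wb'))
E
python3 plan.py .4383 .3007 .15 .8
```

```text
(array([ 0.64394406, -0.14853477, -0.2467056 ]), np.float64(0.019795134663581848))
1
[0.00021266 0.03600564 0.        ]
shift [ 1.000e-01  3.907e+02 -3.044e+02] turn [-1.033  0.004  0.002] | t 7.75 tcp [ 0.6443 -0.1498  0.1514] j [-0.25  0.57  1.6  -0.    0.97 -0.01] F [-0.4  0.2 -0. ] g 0.9
```

send_rows(
  targets=[
    {"x": 0, "y": 391, "z": -304, "wx": -1.03, "wy": 0, "wz": 0, "claw": -1},
    {"x": 0, "y": 391, "z": -304, "wx": -1.03, "wy": 0, "wz": 0, "claw": -1},
    {"x": 0, "y": 391, "z": -304, "wx": -1.03, "wy": 0, "wz": 0, "claw": -1},
    {"x": 0, "y": 391, "z": -304, "wx": -1.03, "wy": 0, "wz": 0, "claw": -1},
    {"x": 0, "y": 391, "z": -304, "wx": -1.03, "wy": 0, "wz": 0, "claw": -1},
    {"x": 0, "y": 391, "z": -304, "wx": -1.03, "wy": 0, "wz": 0, "claw": -1},
    {"x": 0, "y": 391, "z": -304, "wx": -1.03, "wy": 0, "wz": 0, "claw": -1},
    {"x": 0, "y": 391, "z": -304, "wx": -1.03, "wy": 0, "wz": 0, "claw": -1},
  ],
)

```text
t: 8.55
tcp_pos: [0.4752, 0.2156, 0.1477]
ee_rot: [-0.626, 1.481, 0.626]
wrist_force: [0.1, 0.3, 0.4]
grip_width: 0.997
```

```bash
python3 plan.py .4383 .3007 .12 .8
```

```text
shift [27.7 85.7 35.5] turn [ 0.001 -0.002 -0.001] | t 8.55 tcp [0.4752 0.2156 0.1477] j [ 0.4   0.39  1.92 -0.    0.83 -0.4 ] F [0.1 0.3 0.4] g 0.997
```

send_rows(
  targets=[
    {"x": 27, "y": 86, "z": 35, "wx": 0, "wy": 0, "wz": 0, "claw": -1},
    {"x": 27, "y": 86, "z": 35, "wx": 0, "wy": 0, "wz": 0, "claw": -1},
    {"x": 27, "y": 86, "z": 35, "wx": 0, "wy": 0, "wz": 0, "claw": -1},
    {"x": 27, "y": 86, "z": 35, "wx": 0, "wy": 0, "wz": 0, "claw": -1},
  ],
)

```text
t: 8.95
tcp_pos: [0.4386, 0.2998, 0.1204]
ee_rot: [-0.626, 1.482, 0.625]
wrist_force: [0.1, 0.1, -0.0]
grip_width: 1.001
```

Run:
```python
from fit import *
from plan import plan
p=snap('wrist');im=p['image'].copy()
e=proj(p,[.4383,.3007,.008]);L=arm.trace(p,'culture_dish');print(e,[(d['conf'],d['extent']) for d in L])
L=[d for d in L if np.hypot(d['extent'][0]-e[0],d['extent'][1]-e[1])<25]
b=fit([p],[L[0]['region'].astype(np.float32)],'culture_dish',[.4383,.3007]);print(b)
r=render(p,'culture_dish',b[0])
cs,_=cv2.findContours((r>.5).astype(np.uint8),cv2.RETR_EXTERNAL,cv2.CHAIN_APPROX_NONE);cv2.drawContours(im,cs,-1,(0,255,255),1)
cv2.imwrite('pics/w5.png',im)
plan(b[0][0],b[0][1],.001,.8)
```

```text
[280.63536418 194.10193535] [(0.75, [280.9, 194.6, 80.1, 85.3]), (0.75, [515.5, 128.0, 86.0, 86.6]), (0.74, [230.2, 12.9, 83.4, 25.8]), (0.66, [159.0, 116.9, 90.2, 83.5])]
(array([0.43859929, 0.29940367]), np.float64(0.026119403541088104))
shift [120.3   1.5  -0.3] turn [-0.003 -0.002 -0.   ] | t 9.05 tcp [0.44   0.2987 0.1213] j [ 0.57  0.45  1.91 -0.    0.79 -0.22] F [ 0.4  0.5 -0.1] g 1.001
```

View pics/w5.png

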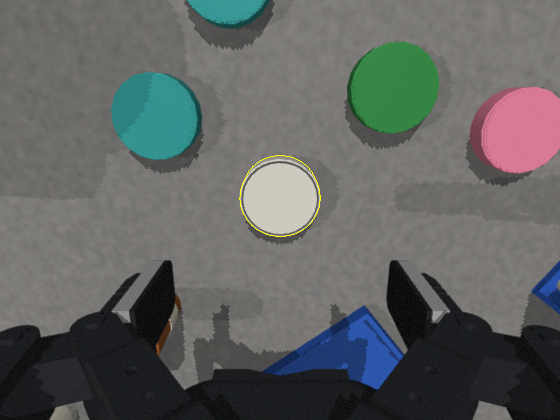

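send_rows(
  targets=[
    {"x": 40, "y": 1, "z": 0, "wx": 0, "wy": 0, "wz": 0, "claw": -1},
    {"x": 80, "y": 1, "z": 0, "wx": 0, "wy": 0, "wz": 0, "claw": -1},
    {"x": 105, "y": 1, "z": 0, "wx": 0, "wy": 0, "wz": 0, "claw": -1},
    {"x": 115, "y": 1, "z": 0, "wx": 0, "wy": 0, "wz": 0, "claw": -1},
    {"x": 119, "y": 1, "z": 0, "wx": 0, "wy": 0, "wz": 0, "claw": -1},
    {"x": 119, "y": 1, "z": 0, "wx": 0, "wy": 0, "wz": 0, "claw": -1},
  ],
)

```text
t: 9.65
tcp_pos: [0.4403, 0.2999, 0.0033]
ee_rot: [-0.622, 1.479, 0.622]
wrist_force: [0.9, 0.2, 0.0]
grip_width: 0.999
```

```bash
python3 plan.py .4386 .2994 0.0 .8
```

```text
shift [ 3.3  0.9 -1.5] turn [-0.004  0.001  0.   ] | t 9.65 tcp [0.4403 0.2999 0.0033] j [ 0.58  0.66  1.93 -0.    0.55 -0.22] F [0.9 0.2 0. ] g 0.999
```

send_rows(
  targets=[
    {"x": 2, "y": 1, "z": -1.5, "wx": 0, "wy": 0, "wz": 0, "claw": -1},
    {"x": 3, "y": 1, "z": -1.5, "wx": 0, "wy": 0, "wz": 0, "claw": 1},
    {"x": 3, "y": 1, "z": -1.5, "wx": 0, "wy": 0, "wz": 0, "claw": 1},
    {"x": 3, "y": 1, "z": -1.5, "wx": 0, "wy": 0, "wz": 0, "claw": 1},
    {"x": 3, "y": 1, "z": -1.5, "wx": 0, "wy": 0, "wz": 0, "claw": 1},
    {"x": 3, "y": 1, "z": -1.5, "wx": 0, "wy": 0, "wz": 0, "claw": 1},
    {"x": 3, "y": 1, "z": -1.5, "wx": 0, "wy": 0, "wz": 0, "claw": 1},
  ],
)

```text
t: 10.35
tcp_pos: [0.4381, 0.3002, 0.0012]
ee_rot: [-0.623, 1.478, 0.623]
wrist_force: [-1.7, -1.3, 10.3]
grip_width: 0.651
```

```bash
python3 plan.py .4386 .2994 0.0 .8;python3 -c "
from h import *;snap('wrist','w6.png')"
```

```text
shift [ 1.2 -0.9 -0.2] turn [-0.003  0.001  0.   ] | t 10.35 tcp [0.4381 0.3002 0.0012] j [ 0.58  0.66  1.94 -0.    0.54 -0.22] F [-1.7 -1.3 10.3] g 0.651
```

View pics/w6.png

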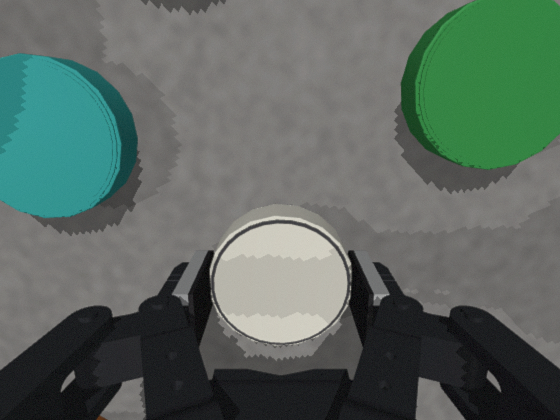

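send_rows(
  targets=[
    {"x": -20, "y": 0, "z": 0, "wx": 0, "wy": 0, "wz": 0, "claw": 1},
    {"x": -60, "y": 0, "z": 0, "wx": 0, "wy": 0, "wz": 0, "claw": 1},
    {"x": -100, "y": 0, "z": 0, "wx": 0, "wy": 0, "wz": 0, "claw": 1},
    {"x": -140, "y": 0, "z": 0, "wx": 0, "wy": 0, "wz": 0, "claw": 1},
    {"x": -140, "y": 0, "z": 0, "wx": 0, "wy": 0, "wz": 0, "claw": 1},
  ],
)

```text
t: 10.9
tcp_pos: [0.4407, 0.3019, 0.1454]
ee_rot: [-0.621, 1.469, 0.624]
wrist_force: [1.2, -0.2, 0.9]
grip_width: 0.647
```

```bash
python3 plan.py .644 -.1488 0.14 -.2332;python3 -c "
from h import *;snap('wrist','w7.png')"
```

```text
shift [   4.6 -460.3 -180.5] turn [ 1.03   0.01  -0.003] | t 10.9 tcp [0.4407 0.3019 0.1454] j [ 0.58  0.41  1.9  -0.    0.82 -0.22] F [ 1.2 -0.2  0.9] g 0.647
```

View pics/w7.png

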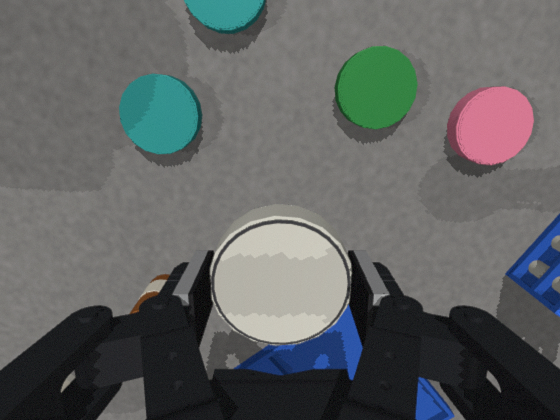

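send_rows(
  targets=[
    {"x": 0, "y": -460, "z": -180, "wx": 1.03, "wy": 0, "wz": 0, "claw": 1},
    {"x": 0, "y": -460, "z": -180, "wx": 1.03, "wy": 0, "wz": 0, "claw": 1},
    {"x": 0, "y": -460, "z": -180, "wx": 1.03, "wy": 0, "wz": 0, "claw": 1},
    {"x": 0, "y": -460, "z": -180, "wx": 1.03, "wy": 0, "wz": 0, "claw": 1},
    {"x": 0, "y": -460, "z": -180, "wx": 1.03, "wy": 0, "wz": 0, "claw": 1},
    {"x": 0, "y": -460, "z": -180, "wx": 1.03, "wy": 0, "wz": 0, "claw": 1},
    {"x": 0, "y": -460, "z": -180, "wx": 1.03, "wy": 0, "wz": 0, "claw": 1},
    {"x": 0, "y": -460, "z": -180, "wx": 1.03, "wy": 0, "wz": 0, "claw": 1},
  ],
)

```text
t: 11.75
tcp_pos: [0.6019, -0.0666, 0.1384]
ee_rot: [0.186, 1.565, -0.186]
wrist_force: [0.2, -0.0, -0.5]
grip_width: 0.654
```

```bash
python3 plan.py .644 -.1488 0.1 -.2332
```

```text
shift [ 38.2 -70.   60.3] turn [-0.004 -0.002  0.   ] | t 11.75 tcp [ 0.6019 -0.0666  0.1384] j [-0.13  0.51  1.73  0.    0.9   0.11] F [ 0.2 -0.  -0.5] g 0.654
```

send_rows(
  targets=[
    {"x": 38, "y": -70, "z": 60, "wx": 0, "wy": 0, "wz": 0, "claw": 1},
    {"x": 38, "y": -70, "z": 60, "wx": 0, "wy": 0, "wz": 0, "claw": 1},
    {"x": 38, "y": -70, "z": 60, "wx": 0, "wy": 0, "wz": 0, "claw": 1},
    {"x": 38, "y": -70, "z": 60, "wx": 0, "wy": 0, "wz": 0, "claw": 1},
    {"x": 38, "y": -70, "z": 60, "wx": 0, "wy": 0, "wz": 0, "claw": 1},
  ],
)

```text
t: 12.25
tcp_pos: [0.6435, -0.1457, 0.101]
ee_rot: [0.183, 1.565, -0.182]
wrist_force: [-0.1, 0.1, -0.3]
grip_width: 0.646
```

```bash
python3 plan.py .644 -.1488 0.039 -.2332
```

```text
shift [62.  -2.9  1.3] turn [ 0.001 -0.002 -0.   ] | t 12.25 tcp [ 0.6435 -0.1457  0.101 ] j [-0.24  0.63  1.62  0.    0.89 -0.01] F [-0.1  0.1 -0.3] g 0.646
```

send_rows(
  targets=[
    {"x": 30, "y": -3, "z": 1, "wx": 0, "wy": 0, "wz": 0, "claw": 1},
    {"x": 50, "y": -3, "z": 1, "wx": 0, "wy": 0, "wz": 0, "claw": 1},
    {"x": 56, "y": -3, "z": 1, "wx": 0, "wy": 0, "wz": 0, "claw": 1},
    {"x": 57, "y": -3, "z": 1, "wx": 0, "wy": 0, "wz": 0, "claw": 1},
    {"x": 57, "y": -3, "z": 1, "wx": 0, "wy": 0, "wz": 0, "claw": 1},
  ],
)

```text
t: 12.75
tcp_pos: [0.6454, -0.1492, 0.0459]
ee_rot: [0.182, 1.562, -0.182]
wrist_force: [0.3, -0.4, -0.8]
grip_width: 0.647
```

```bash
python3 plan.py .644 -.1488 0.039 -.2332
```

```text
shift [ 6.9  0.1 -1.5] turn [ 0.001  0.001 -0.   ] | t 12.75 tcp [ 0.6454 -0.1492  0.0459] j [-0.25  0.71  1.63  0.    0.8  -0.01] F [ 0.3 -0.4 -0.8] g 0.647
```

send_rows(
  targets=[
    {"x": 2, "y": 0, "z": -1, "wx": 0, "wy": 0, "wz": 0, "claw": 1},
    {"x": 4, "y": 0, "z": -1, "wx": 0, "wy": 0, "wz": 0, "claw": 1},
    {"x": 5, "y": 0, "z": -1, "wx": 0, "wy": 0, "wz": 0, "claw": 1},
    {"x": 6, "y": 0, "z": -1, "wx": 0, "wy": 0, "wz": 0, "claw": 1},
    {"x": 6, "y": 0, "z": -1, "wx": 0, "wy": 0, "wz": 0, "claw": 1},
  ],
)

```text
t: 13.25
tcp_pos: [0.644, -0.1497, 0.0393]
ee_rot: [0.183, 1.563, -0.183]
wrist_force: [-1.3, 0.8, 4.1]
grip_width: 0.65
```

```bash
python3 plan.py .644 -.1488 0.039 -.2332;python3 -c "
from h import *;snap('wrist','w8.png')"
```

```text
shift [ 0.3  0.8 -0.2] turn [ 0.  0. -0.] | t 13.25 tcp [ 0.644  -0.1497  0.0393] j [-0.25  0.72  1.63  0.    0.79 -0.01] F [-1.3  0.8  4.1] g 0.65
```

View pics/w8.png

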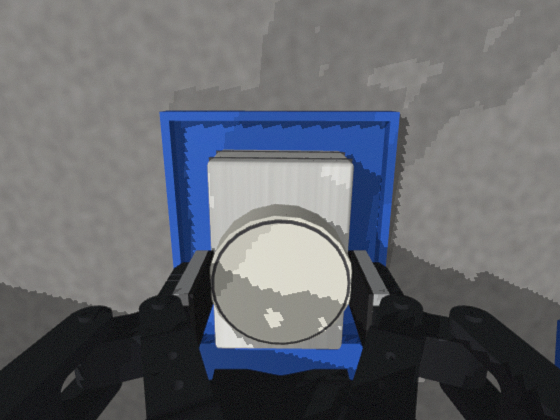

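send_rows(
  targets=[
    {"x": 0, "y": 0, "z": 0, "wx": 0, "wy": 0, "wz": 0, "claw": -0.8},
    {"x": 0, "y": 0, "z": 0, "wx": 0, "wy": 0, "wz": 0, "claw": -0.8},
    {"x": 0, "y": 0, "z": 0, "wx": 0, "wy": 0, "wz": 0, "claw": -0.8},
    {"x": -15, "y": 0, "z": 0, "wx": 0, "wy": 0, "wz": 0, "claw": -0.8},
    {"x": -45, "y": 0, "z": 0, "wx": 0, "wy": 0, "wz": 0, "claw": -0.8},
    {"x": -90, "y": 0, "z": 0, "wx": 0, "wy": 0, "wz": 0, "claw": -0.8},
    {"x": -130, "y": 0, "z": 0, "wx": 0, "wy": 0, "wz": 0, "claw": -0.8},
    {"x": -130, "y": 0, "z": 0, "wx": 0, "wy": 0, "wz": 0, "claw": -0.8},
  ],
)

```text
t: 14.1
tcp_pos: [0.6479, -0.1506, 0.1766]
ee_rot: [0.181, 1.551, -0.184]
wrist_force: [1.0, 0.1, -0.6]
grip_width: 0.898
```

```bash
cat > chk.py <<'E'
from fit import *
import sys
# name x y [yaw] z ; wrist fit with overlay
def chk(cam,name,q,z,fn,draw=True):
    p=snap(cam);im=p['image'].copy();e=proj(p,[q[0],q[1],z+.02])
    L=[d for d in arm.trace(p,name) if np.hypot(d['extent'][0]-e[0],d['extent'][1]-e[1])<30]
    if not L: print('none');cv2.imwrite('pics/'+fn,im);return None
    b=fit([p],[L[0]['region'].astype(np.float32)],name,q,z);print(name,np.round(b[0],4),round(b[1],3))
    cs,_=cv2.findContours((render(p,name,b[0],z)>.5).astype(np.uint8),cv2.RETR_EXTERNAL,cv2.CHAIN_APPROX_NONE);cv2.drawContours(im,cs,-1,(0,255,255),1)
    cv2.imwrite('pics/'+fn,im);return b[0]
E
python3 - <<'E'
from chk import *
chk('wrist','culture_dish',[.644,-.149],.038,'w9.png')
E
python3 plan.py .4547 -.2965 .12 .7401
```

```text
culture_dish [ 0.6444 -0.1499] 0.022
shift [  50.6 -186.6 -151.2] turn [-0.973  0.003  0.002] | t 14.2 tcp [ 0.6447 -0.1498  0.1712] j [-0.25  0.54  1.59 -0.    1.01 -0.01] F [-0.8  0.  -0.8] g 0.9
```

View pics/w9.png

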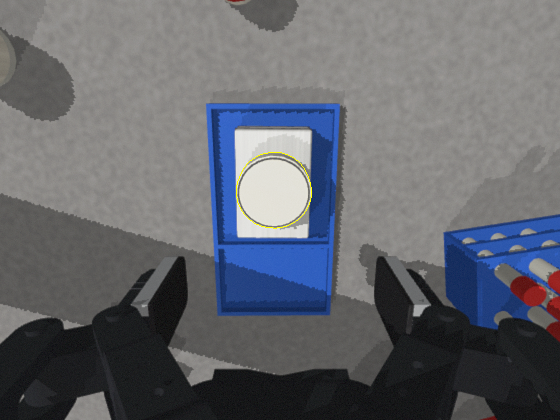

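send_rows(
  targets=[
    {"x": 0, "y": -187, "z": -151, "wx": -0.97, "wy": 0, "wz": 0, "claw": -1},
    {"x": 10, "y": -187, "z": -151, "wx": -0.97, "wy": 0, "wz": 0, "claw": -1},
    {"x": 20, "y": -187, "z": -151, "wx": -0.97, "wy": 0, "wz": 0, "claw": -1},
    {"x": 30, "y": -187, "z": -151, "wx": -0.97, "wy": 0, "wz": 0, "claw": -1},
    {"x": 50, "y": -187, "z": -151, "wx": -0.97, "wy": 0, "wz": 0, "claw": -1},
    {"x": 50, "y": -187, "z": -151, "wx": -0.97, "wy": 0, "wz": 0, "claw": -1},
    {"x": 50, "y": -187, "z": -151, "wx": -0.97, "wy": 0, "wz": 0, "claw": -1},
    {"x": 50, "y": -187, "z": -151, "wx": -0.97, "wy": 0, "wz": 0, "claw": -1},
  ],
)

```text
t: 15.0
tcp_pos: [0.4524, -0.2964, 0.1175]
ee_rot: [-0.574, 1.495, 0.578]
wrist_force: [-0.2, -0.9, 0.3]
grip_width: 0.999
```

Run:
```python
from chk import *
b=chk('wrist','slide_box',[.4547,-.2965,.7401],0,'w10.png')
from plan import plan
plan(b[0],b[1],.004,b[2])
```

```text
slide_box [ 0.4547 -0.2975  0.7577] 0.025
shift [114.2  -1.9   0.3] turn [-0.023 -0.    -0.001] | t 15.1 tcp [ 0.4534 -0.2963  0.1182] j [-0.6   0.46  1.89  0.    0.79 -1.34] F [-0.7 -0.8  0. ] g 1.001
```

View pics/w10.png

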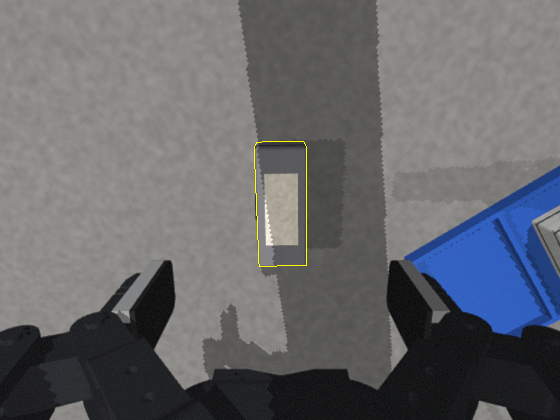

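send_rows(
  targets=[
    {"x": 40, "y": -2, "z": 0, "wx": -0.02, "wy": 0, "wz": 0, "claw": -1},
    {"x": 80, "y": -2, "z": 0, "wx": -0.02, "wy": 0, "wz": 0, "claw": -1},
    {"x": 100, "y": -2, "z": 0, "wx": -0.02, "wy": 0, "wz": 0, "claw": -1},
    {"x": 108, "y": -2, "z": 0, "wx": -0.02, "wy": 0, "wz": 0, "claw": -1},
    {"x": 109, "y": -2, "z": 0, "wx": -0.02, "wy": 0, "wz": 0, "claw": -1},
    {"x": 109, "y": -2, "z": 0, "wx": -0.02, "wy": 0, "wz": 0, "claw": -1},
  ],
)

```text
t: 15.7
tcp_pos: [0.4558, -0.2984, 0.0105]
ee_rot: [-0.592, 1.488, 0.591]
wrist_force: [0.0, -1.1, -0.1]
grip_width: 0.998
```

```bash
python3 plan.py .4547 -.2975 0.009 .7577
```

```text
shift [ 1.5  1.4 -0.2] turn [-0.001  0.     0.001] | t 15.7 tcp [ 0.4558 -0.2984  0.0105] j [-0.6   0.65  1.91 -0.    0.58 -1.36] F [ 0.  -1.1 -0.1] g 0.998
```

send_rows(
  targets=[
    {"x": 1, "y": 1, "z": 0, "wx": 0, "wy": 0, "wz": 0, "claw": 1},
    {"x": 1, "y": 1, "z": 0, "wx": 0, "wy": 0, "wz": 0, "claw": 1},
    {"x": 1, "y": 1, "z": 0, "wx": 0, "wy": 0, "wz": 0, "claw": 1},
    {"x": 1, "y": 1, "z": 0, "wx": 0, "wy": 0, "wz": 0, "claw": 1},
    {"x": 1, "y": 1, "z": 0, "wx": 0, "wy": 0, "wz": 0, "claw": 1},
    {"x": 1, "y": 1, "z": 0, "wx": 0, "wy": 0, "wz": 0, "claw": 1},
    {"x": 1, "y": 1, "z": 0, "wx": 0, "wy": 0, "wz": 0, "claw": 1},
    {"x": 1, "y": 1, "z": 0, "wx": 0, "wy": 0, "wz": 0, "claw": 1},
  ],
)

```text
t: 16.5
tcp_pos: [0.4549, -0.2977, 0.0097]
ee_rot: [-0.592, 1.488, 0.591]
wrist_force: [-1.1, 0.6, 7.4]
grip_width: 0.384
```

```bash
python3 plan.py .4547 -.2975 0.009 .7577;python3 -c "
from h import *;snap('wrist','w11.png')"
```

```text
shift [0.7 0.3 0. ] turn [-0.001  0.     0.001] | t 16.5 tcp [ 0.4549 -0.2977  0.0097] j [-0.6   0.65  1.91  0.    0.58 -1.36] F [-1.1  0.6  7.4] g 0.384
```

View pics/w11.png

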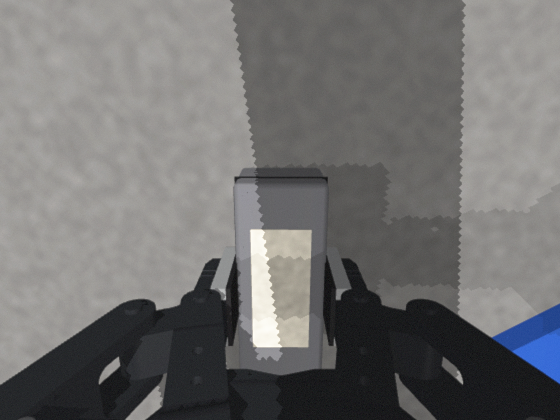

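send_rows(
  targets=[
    {"x": -20, "y": 0, "z": 0, "wx": 0, "wy": 0, "wz": 0, "claw": 1},
    {"x": -60, "y": 0, "z": 0, "wx": 0, "wy": 0, "wz": 0, "claw": 1},
    {"x": -100, "y": 0, "z": 0, "wx": 0, "wy": 0, "wz": 0, "claw": 1},
    {"x": -130, "y": 0, "z": 0, "wx": 0, "wy": 0, "wz": 0, "claw": 1},
    {"x": -130, "y": 0, "z": 0, "wx": 0, "wy": 0, "wz": 0, "claw": 1},
  ],
)

```text
t: 17.05
tcp_pos: [0.4567, -0.299, 0.1432]
ee_rot: [-0.597, 1.484, 0.586]
wrist_force: [0.8, 0.8, -1.2]
grip_width: 0.385
```

```bash
python3 plan.py .6256 .14 0.13 1.4548
```

```text
shift [ 12.3 203.3 424.2] turn [-0.698 -0.001  0.008] | t 17.05 tcp [ 0.4567 -0.299   0.1432] j [-0.6   0.43  1.87  0.    0.83 -1.36] F [ 0.8  0.8 -1.2] g 0.385
```

send_rows(
  targets=[
    {"x": 0, "y": 203, "z": 424, "wx": -0.7, "wy": 0, "wz": 0, "claw": 1},
    {"x": 0, "y": 203, "z": 424, "wx": -0.7, "wy": 0, "wz": 0, "claw": 1},
    {"x": 0, "y": 203, "z": 424, "wx": -0.7, "wy": 0, "wz": 0, "claw": 1},
    {"x": 0, "y": 203, "z": 424, "wx": -0.7, "wy": 0, "wz": 0, "claw": 1},
    {"x": 0, "y": 203, "z": 424, "wx": -0.7, "wy": 0, "wz": 0, "claw": 1},
    {"x": 0, "y": 203, "z": 424, "wx": -0.7, "wy": 0, "wz": 0, "claw": 1},
    {"x": 0, "y": 203, "z": 424, "wx": -0.7, "wy": 0, "wz": 0, "claw": 1},
    {"x": 0, "y": 203, "z": 424, "wx": -0.7, "wy": 0, "wz": 0, "claw": 1},
  ],
)

```text
t: 17.85
tcp_pos: [0.5978, 0.0779, 0.1377]
ee_rot: [-1.125, 1.262, 1.126]
wrist_force: [1.5, -0.7, -1.2]
grip_width: 0.386
```

```bash
python3 plan.py .6256 .14 0.09 1.4548
```

```text
shift [ 47.7 -20.7  64.9] turn [ 0.002 -0.    -0.002] | t 17.85 tcp [0.5978 0.0779 0.1377] j [ 0.11  0.51  1.74 -0.    0.89 -1.35] F [ 1.5 -0.7 -1.2] g 0.386
```

send_rows(
  targets=[
    {"x": 47, "y": -20, "z": 65, "wx": 0, "wy": 0, "wz": 0, "claw": 1},
    {"x": 47, "y": -20, "z": 65, "wx": 0, "wy": 0, "wz": 0, "claw": 1},
    {"x": 47, "y": -20, "z": 65, "wx": 0, "wy": 0, "wz": 0, "claw": 1},
    {"x": 47, "y": -20, "z": 65, "wx": 0, "wy": 0, "wz": 0, "claw": 1},
    {"x": 47, "y": -20, "z": 65, "wx": 0, "wy": 0, "wz": 0, "claw": 1},
  ],
)

```text
t: 18.35
tcp_pos: [0.6248, 0.1373, 0.0917]
ee_rot: [-1.124, 1.262, 1.125]
wrist_force: [0.4, 0.0, -0.8]
grip_width: 0.381
```

```bash
python3 plan.py .6256 .14 0.0135 1.4548;python3 -c "
from h import *;snap('wrist','w12.png')"
```

```text
shift [78.2 -0.5  2.8] turn [ 0.002 -0.    -0.001] | t 18.35 tcp [0.6248 0.1373 0.0917] j [ 0.2   0.62  1.67 -0.    0.85 -1.26] F [ 0.4  0.  -0.8] g 0.381
```

View pics/w12.png

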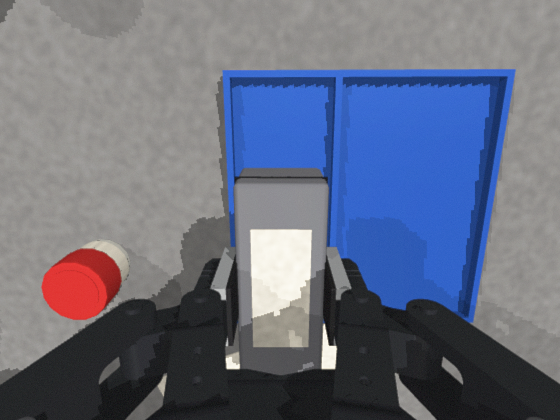

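send_rows(
  targets=[
    {"x": 30, "y": 0, "z": 2, "wx": 0, "wy": 0, "wz": 0, "claw": 1},
    {"x": 55, "y": 0, "z": 2, "wx": 0, "wy": 0, "wz": 0, "claw": 1},
    {"x": 67, "y": 0, "z": 2, "wx": 0, "wy": 0, "wz": 0, "claw": 1},
    {"x": 71, "y": 0, "z": 2, "wx": 0, "wy": 0, "wz": 0, "claw": 1},
    {"x": 72, "y": 0, "z": 2, "wx": 0, "wy": 0, "wz": 0, "claw": 1},
    {"x": 72, "y": 0, "z": 2, "wx": 0, "wy": 0, "wz": 0, "claw": 1},
  ],
)

```text
t: 19.0
tcp_pos: [0.6263, 0.1401, 0.0209]
ee_rot: [-1.125, 1.26, 1.124]
wrist_force: [-0.6, 0.9, 0.2]
grip_width: 0.384
```

```bash
python3 plan.py .6256 .14 0.0135 1.4548
```

```text
shift [ 7.4  0.7 -0.2] turn [0.002 0.    0.002] | t 19.0 tcp [0.6263 0.1401 0.0209] j [ 0.2   0.73  1.68 -0.    0.73 -1.26] F [-0.6  0.9  0.2] g 0.384
```

send_rows(
  targets=[
    {"x": 2, "y": 0, "z": 0, "wx": 0, "wy": 0, "wz": 0, "claw": 1},
    {"x": 4, "y": 0, "z": 0, "wx": 0, "wy": 0, "wz": 0, "claw": 1},
    {"x": 5, "y": 0, "z": 0, "wx": 0, "wy": 0, "wz": 0, "claw": 1},
    {"x": 6, "y": 0, "z": 0, "wx": 0, "wy": 0, "wz": 0, "claw": 1},
    {"x": 7, "y": 0, "z": 0, "wx": 0, "wy": 0, "wz": 0, "claw": 1},
    {"x": 7, "y": 0, "z": 0, "wx": 0, "wy": 0, "wz": 0, "claw": 1},
  ],
)

```text
t: 19.6
tcp_pos: [0.6256, 0.1402, 0.0138]
ee_rot: [-1.125, 1.261, 1.125]
wrist_force: [-3.8, -0.1, 7.5]
grip_width: 0.382
```

```bash
python3 plan.py .6256 .14 0.0135 1.4548
```

```text
shift [ 0.3 -0.  -0.2] turn [ 0.002 -0.     0.   ] | t 19.6 tcp [0.6256 0.1402 0.0138] j [ 0.2   0.74  1.68 -0.    0.72 -1.26] F [-3.8 -0.1  7.5] g 0.382
```

send_rows(
  targets=[
    {"x": 0, "y": 0, "z": 0, "wx": 0, "wy": 0, "wz": 0, "claw": -0.2},
    {"x": 0, "y": 0, "z": 0, "wx": 0, "wy": 0, "wz": 0, "claw": -0.2},
    {"x": 0, "y": 0, "z": 0, "wx": 0, "wy": 0, "wz": 0, "claw": -0.2},
    {"x": -15, "y": 0, "z": 0, "wx": 0, "wy": 0, "wz": 0, "claw": -0.2},
    {"x": -50, "y": 0, "z": 0, "wx": 0, "wy": 0, "wz": 0, "claw": -0.2},
    {"x": -95, "y": 0, "z": 0, "wx": 0, "wy": 0, "wz": 0, "claw": -0.2},
    {"x": -140, "y": 0, "z": 0, "wx": 0, "wy": 0, "wz": 0, "claw": -0.2},
    {"x": -140, "y": 0, "z": 0, "wx": 0, "wy": 0, "wz": 0, "claw": -0.5},
  ],
)

```text
t: 20.4
tcp_pos: [0.6299, 0.1411, 0.1608]
ee_rot: [-1.128, 1.25, 1.118]
wrist_force: [-0.0, 0.3, 1.1]
grip_width: 0.747
```

```bash
python3 - <<'E'
from chk import *
chk('wrist','slide_box',[.6256,.14,1.4548],.004,'w13.png')
E
python3 plan.py .4397 .0045 .15 .3;python3 plan.py .4397 .0045 .15 1.2
```

```text
slide_box [0.6263 0.1409 1.4527] 0.028
shift [   4.4  170.1 -156.2] turn [1.157 0.003 0.003] | t 20.5 tcp [0.6264 0.1404 0.1552] j [ 0.2   0.53  1.64 -0.    0.96 -1.26] F [-0.7 -0.4 -1.3] g 0.75
shift [   4.4  170.1 -156.2] turn [0.257 0.002 0.003] | t 20.5 tcp [0.6264 0.1404 0.1552] j [ 0.2   0.53  1.64 -0.    0.96 -1.26] F [-0.7 -0.4 -1.3] g 0.75
```

View pics/w13.png

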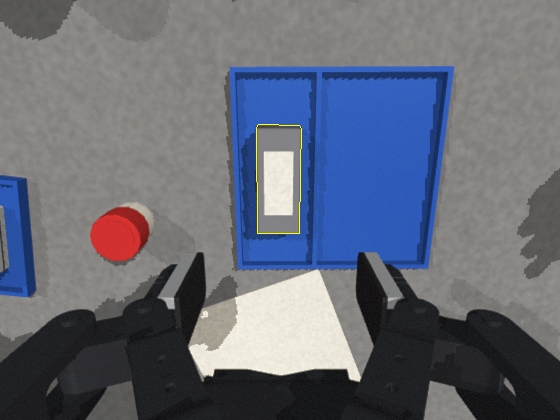

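send_rows(
  targets=[
    {"x": 0, "y": 170, "z": -156, "wx": 1.15, "wy": 0, "wz": 0, "claw": -1},
    {"x": 0, "y": 170, "z": -156, "wx": 1.15, "wy": 0, "wz": 0, "claw": -1},
    {"x": 0, "y": 170, "z": -156, "wx": 1.15, "wy": 0, "wz": 0, "claw": -1},
    {"x": 0, "y": 170, "z": -156, "wx": 1.15, "wy": 0, "wz": 0, "claw": -1},
    {"x": 0, "y": 170, "z": -156, "wx": 1.15, "wy": 0, "wz": 0, "claw": -1},
    {"x": 0, "y": 170, "z": -156, "wx": 1.15, "wy": 0, "wz": 0, "claw": -1},
    {"x": 0, "y": 170, "z": -156, "wx": 1.15, "wy": 0, "wz": 0, "claw": -1},
    {"x": 0, "y": 170, "z": -156, "wx": 1.15, "wy": 0, "wz": 0, "claw": -1},
  ],
)

```text
t: 21.3
tcp_pos: [0.4375, 0.0043, 0.1519]
ee_rot: [-0.236, 1.561, 0.237]
wrist_force: [-0.4, -0.1, -0.0]
grip_width: 1.001
```

Run:
```python
from chk import *
from plan import plan
b=chk('wrist','large_jar',[.4397,.0045],0,'w14.png')
plan(b[0],b[1],.018,.3)
```

```text
large_jar [0.4384 0.0047] 0.022
shift [133.9   0.    1. ] turn [ 0.006 -0.002 -0.001] | t 21.4 tcp [0.4378 0.0044 0.1519] j [-0.02  0.28  2.09 -0.    0.78 -0.32] F [ 0.9  0.7 -0.4] g 0.999
```

View pics/w14.png

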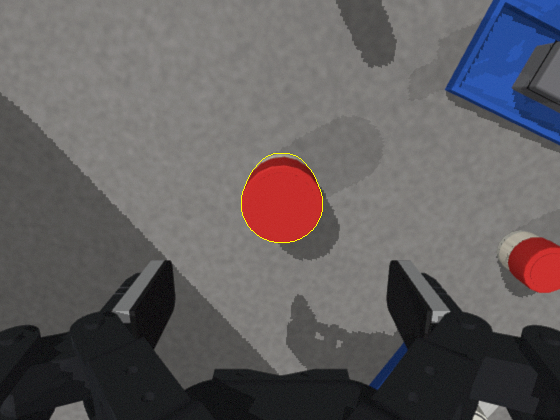

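send_rows(
  targets=[
    {"x": 40, "y": 0, "z": 0.5, "wx": 0, "wy": 0, "wz": 0, "claw": -1},
    {"x": 80, "y": 0, "z": 0.5, "wx": 0, "wy": 0, "wz": 0, "claw": -1},
    {"x": 115, "y": 0, "z": 0.5, "wx": 0, "wy": 0, "wz": 0, "claw": -1},
    {"x": 130, "y": 0, "z": 0.5, "wx": 0, "wy": 0, "wz": 0, "claw": -1},
    {"x": 130, "y": 0, "z": 0.5, "wx": 0, "wy": 0, "wz": 0, "claw": -1},
  ],
)

```text
t: 21.9
tcp_pos: [0.4369, 0.0048, 0.0204]
ee_rot: [-0.242, 1.563, 0.244]
wrist_force: [-0.3, -0.5, -0.8]
grip_width: 0.996
```

```bash
python3 plan.py .4384 .0047 .022 .3
```

```text
shift [-1.7 -0.5  1.4] turn [ 0.01  -0.006 -0.002] | t 21.9 tcp [0.4369 0.0048 0.0204] j [-0.02  0.55  2.13 -0.    0.46 -0.33] F [-0.3 -0.5 -0.8] g 0.996
```

send_rows(
  targets=[
    {"x": 0, "y": 0, "z": 1, "wx": 0, "wy": 0, "wz": 0, "claw": 1},
    {"x": 0, "y": 0, "z": 1, "wx": 0, "wy": 0, "wz": 0, "claw": 1},
    {"x": 0, "y": 0, "z": 1, "wx": 0, "wy": 0, "wz": 0, "claw": 1},
    {"x": 0, "y": 0, "z": 1, "wx": 0, "wy": 0, "wz": 0, "claw": 1},
    {"x": 0, "y": 0, "z": 1, "wx": 0, "wy": 0, "wz": 0, "claw": 1},
    {"x": 0, "y": 0, "z": 1, "wx": 0, "wy": 0, "wz": 0, "claw": 1},
  ],
)

```text
t: 22.5
tcp_pos: [0.4409, 0.005, 0.024]
ee_rot: [-0.242, 1.556, 0.241]
wrist_force: [-1.7, -0.1, 8.2]
grip_width: 0.64
```

```bash
python3 plan.py .4384 .0047 .022 .3
```

```text
shift [ 2.   0.5 -2.5] turn [0.008 0.002 0.001] | t 22.5 tcp [0.4409 0.005  0.024 ] j [-0.02  0.55  2.13 -0.    0.46 -0.32] F [-1.7 -0.1  8.2] g 0.64
```

send_rows(
  targets=[
    {"x": -20, "y": 0, "z": 0, "wx": 0, "wy": 0, "wz": 0, "claw": 1},
    {"x": -60, "y": 0, "z": 0, "wx": 0, "wy": 0, "wz": 0, "claw": 1},
    {"x": -95, "y": 0, "z": 0, "wx": 0, "wy": 0, "wz": 0, "claw": 1},
    {"x": -120, "y": 0, "z": 0, "wx": 0, "wy": 0, "wz": 0, "claw": 1},
    {"x": -120, "y": 0, "z": 0, "wx": 0, "wy": 0, "wz": 0, "claw": 1},
  ],
)

```text
t: 23.0
tcp_pos: [0.4428, 0.0049, 0.1465]
ee_rot: [-0.242, 1.549, 0.24]
wrist_force: [0.0, 0.2, -1.9]
grip_width: 0.641
```

```bash
python3 plan.py .6352 .2225 .13 -.116;python3 -c "
from h import *;snap('wrist','w15.png')"
```

```text
shift [ 18.  149.2 249. ] turn [0.423 0.008 0.001] | t 23.0 tcp [0.4428 0.0049 0.1465] j [-0.02  0.29  2.09  0.    0.75 -0.32] F [ 0.   0.2 -1.9] g 0.641
```

View pics/w15.png

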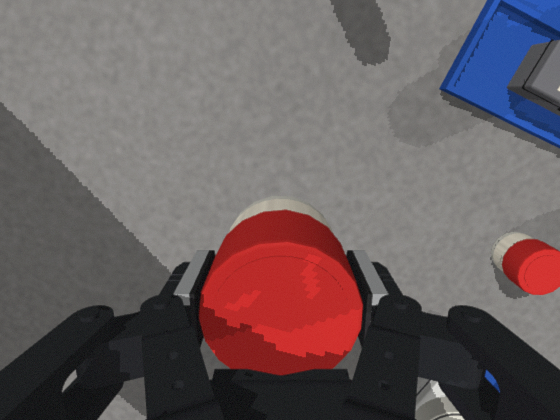

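send_rows(
  targets=[
    {"x": 0, "y": 149, "z": 249, "wx": 0.42, "wy": 0, "wz": 0, "claw": 1},
    {"x": 0, "y": 149, "z": 249, "wx": 0.42, "wy": 0, "wz": 0, "claw": 1},
    {"x": 0, "y": 149, "z": 249, "wx": 0.42, "wy": 0, "wz": 0, "claw": 1},
    {"x": 0, "y": 149, "z": 249, "wx": 0.42, "wy": 0, "wz": 0, "claw": 1},
    {"x": 0, "y": 149, "z": 249, "wx": 0.42, "wy": 0, "wz": 0, "claw": 1},
    {"x": 0, "y": 149, "z": 249, "wx": 0.42, "wy": 0, "wz": 0, "claw": 1},
    {"x": 0, "y": 149, "z": 249, "wx": 0.42, "wy": 0, "wz": 0, "claw": 1},
    {"x": 20, "y": 149, "z": 249, "wx": 0.42, "wy": 0, "wz": 0, "claw": 1},
  ],
)

```text
t: 23.85
tcp_pos: [0.634, 0.2237, 0.1227]
ee_rot: [0.088, 1.567, -0.087]
wrist_force: [0.5, -0.5, -1.7]
grip_width: 0.646
```

```bash
python3 plan.py .6352 .2225 .028 -.116
```

```text
shift [94.7 -1.1  1.1] turn [ 0.005  0.002 -0.001] | t 23.85 tcp [0.634  0.2237 0.1227] j [ 0.32  0.62  1.58 -0.    0.94  0.43] F [ 0.5 -0.5 -1.7] g 0.646
```

send_rows(
  targets=[
    {"x": 35, "y": -1, "z": 0, "wx": 0, "wy": 0, "wz": 0, "claw": 1},
    {"x": 65, "y": -1, "z": 0, "wx": 0, "wy": 0, "wz": 0, "claw": 1},
    {"x": 82, "y": -1, "z": 0, "wx": 0, "wy": 0, "wz": 0, "claw": 1},
    {"x": 88, "y": -1, "z": 0, "wx": 0, "wy": 0, "wz": 0, "claw": 1},
    {"x": 90, "y": -1, "z": 0, "wx": 0, "wy": 0, "wz": 0, "claw": 1},
    {"x": 90, "y": -1, "z": 0, "wx": 0, "wy": 0, "wz": 0, "claw": 1},
  ],
)

```text
t: 24.45
tcp_pos: [0.6332, 0.2214, 0.0336]
ee_rot: [0.089, 1.568, -0.088]
wrist_force: [-0.6, 0.2, -1.3]
grip_width: 0.639
```

```bash
python3 plan.py .6352 .2225 .028 -.116
```

```text
shift [5.6 1.3 1.9] turn [ 0.003  0.001 -0.001] | t 24.45 tcp [0.6332 0.2214 0.0336] j [ 0.32  0.74  1.61 -0.    0.79  0.43] F [-0.6  0.2 -1.3] g 0.639
```

send_rows(
  targets=[
    {"x": 2, "y": 0, "z": 0, "wx": 0, "wy": 0, "wz": 0, "claw": 1},
    {"x": 4, "y": 0, "z": 0, "wx": 0, "wy": 0, "wz": 0, "claw": 1},
    {"x": 5, "y": 0, "z": 0, "wx": 0, "wy": 0, "wz": 0, "claw": 1},
    {"x": 5.5, "y": 0, "z": 0, "wx": 0, "wy": 0, "wz": 0, "claw": 1},
    {"x": 5.5, "y": 0, "z": 0, "wx": 0, "wy": 0, "wz": 0, "claw": 1},
  ],
)

```text
t: 24.95
tcp_pos: [0.6328, 0.2214, 0.0281]
ee_rot: [0.089, 1.568, -0.089]
wrist_force: [-1.8, -0.2, 4.5]
grip_width: 0.643
```

```bash
python3 plan.py .6352 .2225 .027 -.116
```

```text
shift [1.1 1.4 2.2] turn [ 0.003  0.001 -0.   ] | t 24.95 tcp [0.6328 0.2214 0.0281] j [ 0.32  0.74  1.61 -0.    0.79  0.43] F [-1.8 -0.2  4.5] g 0.643
```

Contact (4.5 N up, was −1.5 N). I release and go for the vial.

send_rows(
  targets=[
    {"x": 0, "y": 0, "z": 0, "wx": 0, "wy": 0, "wz": 0, "claw": -0.9},
    {"x": 0, "y": 0, "z": 0, "wx": 0, "wy": 0, "wz": 0, "claw": -0.9},
    {"x": 0, "y": 0, "z": 0, "wx": 0, "wy": 0, "wz": 0, "claw": -0.9},
    {"x": -15, "y": 0, "z": 0, "wx": 0, "wy": 0, "wz": 0, "claw": -0.9},
    {"x": -50, "y": 0, "z": 0, "wx": 0, "wy": 0, "wz": 0, "claw": -0.9},
    {"x": -95, "y": 0, "z": 0, "wx": 0, "wy": 0, "wz": 0, "claw": -0.9},
    {"x": -125, "y": 0, "z": 0, "wx": 0, "wy": 0, "wz": 0, "claw": -0.9},
    {"x": -125, "y": 0, "z": 0, "wx": 0, "wy": 0, "wz": 0, "claw": -0.9},
  ],
)

```text
t: 25.75
tcp_pos: [0.6359, 0.2223, 0.159]
ee_rot: [0.092, 1.56, -0.086]
wrist_force: [0.9, 0.3, 0.2]
grip_width: 0.951
```

```bash
python3 - <<'E'
from chk import *
chk('wrist','large_jar',[.6340,.2225],.004,'w16.png')
E
python3 plan.py .4395 .1645 .15 .2
```

```text
large_jar [0.6333 0.2221] 0.024
shift [   3.5  -78.4 -185.9] turn [-0.313  0.002 -0.001] | t 25.85 tcp [0.633  0.2214 0.154 ] j [ 0.32  0.57  1.57 -0.    0.99  0.43] F [-0.2  0.1 -0.2] g 0.951
```

View pics/w16.png

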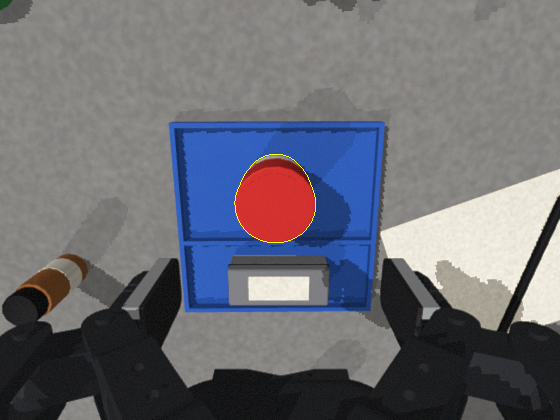

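send_rows(
  targets=[
    {"x": 0, "y": -78, "z": -186, "wx": -0.31, "wy": 0, "wz": 0, "claw": -1},
    {"x": 0, "y": -78, "z": -186, "wx": -0.31, "wy": 0, "wz": 0, "claw": -1},
    {"x": 0, "y": -78, "z": -186, "wx": -0.31, "wy": 0, "wz": 0, "claw": -1},
    {"x": 0, "y": -78, "z": -186, "wx": -0.31, "wy": 0, "wz": 0, "claw": -1},
    {"x": 0, "y": -78, "z": -186, "wx": -0.31, "wy": 0, "wz": 0, "claw": -1},
    {"x": 0, "y": -78, "z": -186, "wx": -0.31, "wy": 0, "wz": 0, "claw": -1},
    {"x": 0, "y": -78, "z": -186, "wx": -0.31, "wy": 0, "wz": 0, "claw": -1},
  ],
)

```text
t: 26.55
tcp_pos: [0.4401, 0.1651, 0.1523]
ee_rot: [-0.155, 1.564, 0.155]
wrist_force: [-0.1, 0.3, -0.0]
grip_width: 1.001
```

Run:
```python
from chk import *
from plan import plan
b=chk('wrist','vial',[.4395,.1645],0,'w17.png')
plan(b[0],b[1],.018,.2)
```

```text
vial [0.4391 0.1649] 0.059
shift [134.3   0.   -1.5] turn [-0.003  0.001 -0.   ] | t 26.65 tcp [0.4404 0.1652 0.1523] j [ 0.33  0.32  2.02 -0.    0.8   0.14] F [-0.1  0.8 -0.6] g 0.999
```

View pics/w17.png

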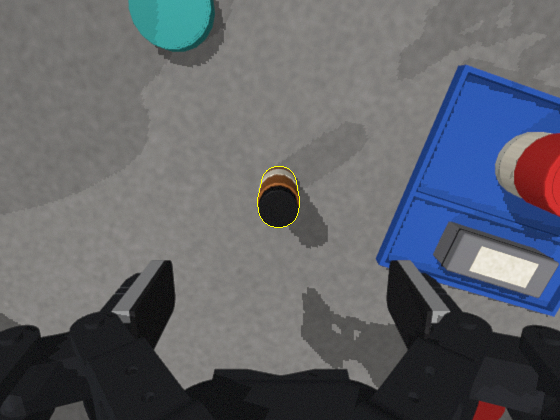

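send_rows(
  targets=[
    {"x": 40, "y": 0, "z": -1, "wx": 0, "wy": 0, "wz": 0, "claw": -1},
    {"x": 80, "y": 0, "z": -1, "wx": 0, "wy": 0, "wz": 0, "claw": -1},
    {"x": 115, "y": 0, "z": -1, "wx": 0, "wy": 0, "wz": 0, "claw": -1},
    {"x": 133, "y": 0, "z": -1, "wx": 0, "wy": 0, "wz": 0, "claw": -1},
    {"x": 133, "y": 0, "z": -1, "wx": 0, "wy": 0, "wz": 0, "claw": -1},
    {"x": 133, "y": 0, "z": -1, "wx": 0, "wy": 0, "wz": 0, "claw": -1},
  ],
)

```text
t: 27.25
tcp_pos: [0.4386, 0.1647, 0.0191]
ee_rot: [-0.155, 1.566, 0.155]
wrist_force: [0.6, 0.1, -0.0]
grip_width: 1.0
```

```bash
python3 plan.py .4391 .1649 .018 .2
```

```text
shift [1.1 0.1 0.5] turn [-0.003 -0.     0.   ] | t 27.25 tcp [0.4386 0.1647 0.0191] j [ 0.33  0.58  2.07 -0.    0.49  0.14] F [ 0.6  0.1 -0. ] g 1.0
```

send_rows(
  targets=[
    {"x": 0, "y": 0, "z": 0.5, "wx": 0, "wy": 0, "wz": 0, "claw": 1},
    {"x": 0, "y": 0, "z": 0.5, "wx": 0, "wy": 0, "wz": 0, "claw": 1},
    {"x": 0, "y": 0, "z": 0.5, "wx": 0, "wy": 0, "wz": 0, "claw": 1},
    {"x": 0, "y": 0, "z": 0.5, "wx": 0, "wy": 0, "wz": 0, "claw": 1},
    {"x": 0, "y": 0, "z": 0.5, "wx": 0, "wy": 0, "wz": 0, "claw": 1},
    {"x": 0, "y": 0, "z": 0.5, "wx": 0, "wy": 0, "wz": 0, "claw": 1},
    {"x": 0, "y": 0, "z": 0.5, "wx": 0, "wy": 0, "wz": 0, "claw": 1},
    {"x": 0, "y": 0, "z": 0.5, "wx": 0, "wy": 0, "wz": 0, "claw": 1},
  ],
)

```text
t: 28.05
tcp_pos: [0.4389, 0.1648, 0.0203]
ee_rot: [-0.154, 1.564, 0.155]
wrist_force: [-0.8, -0.7, 8.6]
grip_width: 0.334
```

```bash
python3 plan.py .4391 .1649 .018 .2
```

```text
shift [2.3 0.1 0.2] turn [-0.003  0.001 -0.   ] | t 28.05 tcp [0.4389 0.1648 0.0203] j [ 0.33  0.58  2.07 -0.    0.49  0.14] F [-0.8 -0.7  8.6] g 0.334
```

send_rows(
  targets=[
    {"x": -20, "y": 0, "z": 0, "wx": 0, "wy": 0, "wz": 0, "claw": 1},
    {"x": -60, "y": 0, "z": 0, "wx": 0, "wy": 0, "wz": 0, "claw": 1},
    {"x": -100, "y": 0, "z": 0, "wx": 0, "wy": 0, "wz": 0, "claw": 1},
    {"x": -130, "y": 0, "z": 0, "wx": 0, "wy": 0, "wz": 0, "claw": 1},
    {"x": -130, "y": 0, "z": 0, "wx": 0, "wy": 0, "wz": 0, "claw": 1},
  ],
)

```text
t: 28.55
tcp_pos: [0.441, 0.1655, 0.1534]
ee_rot: [-0.153, 1.557, 0.156]
wrist_force: [0.5, -0.6, -0.7]
grip_width: 0.335
```

```bash
python3 plan.py .6211 -.2438 .15 -.2332;python3 -c "
from h import *;snap('wrist','w18.png')"
```

```text
shift [   3.7 -436.6   96.5] turn [ 0.43   0.008 -0.003] | t 28.55 tcp [0.441  0.1655 0.1534] j [0.33 0.32 2.03 0.   0.79 0.14] F [ 0.5 -0.6 -0.7] g 0.335
```

View pics/w18.png

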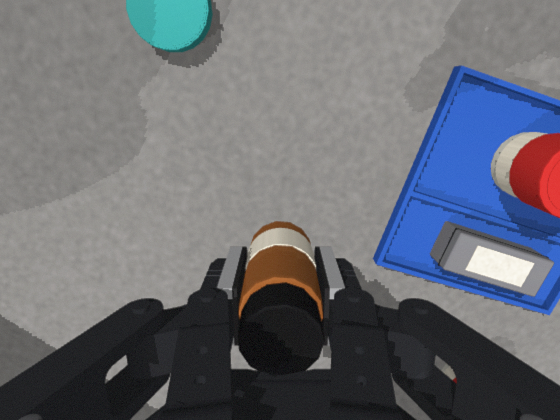

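send_rows(
  targets=[
    {"x": 0, "y": -437, "z": 96, "wx": 0.43, "wy": 0, "wz": 0, "claw": 1},
    {"x": 0, "y": -437, "z": 96, "wx": 0.43, "wy": 0, "wz": 0, "claw": 1},
    {"x": 0, "y": -437, "z": 96, "wx": 0.43, "wy": 0, "wz": 0, "claw": 1},
    {"x": 0, "y": -437, "z": 96, "wx": 0.43, "wy": 0, "wz": 0, "claw": 1},
    {"x": 0, "y": -437, "z": 96, "wx": 0.43, "wy": 0, "wz": 0, "claw": 1},
    {"x": 0, "y": -437, "z": 96, "wx": 0.43, "wy": 0, "wz": 0, "claw": 1},
    {"x": 0, "y": -437, "z": 96, "wx": 0.43, "wy": 0, "wz": 0, "claw": 1},
    {"x": 0, "y": -437, "z": 96, "wx": 0.43, "wy": 0, "wz": 0, "claw": 1},
  ],
)

```text
t: 29.4
tcp_pos: [0.5985, -0.2035, 0.1473]
ee_rot: [0.184, 1.566, -0.183]
wrist_force: [1.2, 0.6, 0.2]
grip_width: 0.338
```

```bash
python3 plan.py .6211 -.2438 .14 -.2332
```

```text
shift [  7.2 -34.   31.3] turn [-0.    -0.003 -0.   ] | t 29.4 tcp [ 0.5985 -0.2035  0.1473] j [-0.35  0.53  1.67  0.    0.94 -0.11] F [1.2 0.6 0.2] g 0.338
```

send_rows(
  targets=[
    {"x": 7, "y": -34, "z": 31, "wx": 0, "wy": 0, "wz": 0, "claw": 1},
    {"x": 7, "y": -34, "z": 31, "wx": 0, "wy": 0, "wz": 0, "claw": 1},
    {"x": 7, "y": -34, "z": 31, "wx": 0, "wy": 0, "wz": 0, "claw": 1},
    {"x": 40, "y": -34, "z": 31, "wx": 0, "wy": 0, "wz": 0, "claw": 1},
    {"x": 75, "y": -34, "z": 31, "wx": 0, "wy": 0, "wz": 0, "claw": 1},
    {"x": 95, "y": -34, "z": 31, "wx": 0, "wy": 0, "wz": 0, "claw": 1},
    {"x": 102, "y": -34, "z": 31, "wx": 0, "wy": 0, "wz": 0, "claw": 1},
    {"x": 102, "y": -34, "z": 31, "wx": 0, "wy": 0, "wz": 0, "claw": 1},
  ],
)

```text
t: 30.2
tcp_pos: [0.6202, -0.2405, 0.046]
ee_rot: [0.183, 1.566, -0.181]
wrist_force: [-0.2, -0.2, -0.1]
grip_width: 0.338
```

```bash
python3 plan.py .6211 -.2438 .024 -.2332;python3 -c "
from h import *;snap('wrist','w19.png')"
```

```text
shift [22.  -3.   1.7] turn [ 0.001 -0.003 -0.001] | t 30.2 tcp [ 0.6202 -0.2405  0.046 ] j [-0.39  0.71  1.62  0.    0.81 -0.16] F [-0.2 -0.2 -0.1] g 0.338
```

View pics/w19.png

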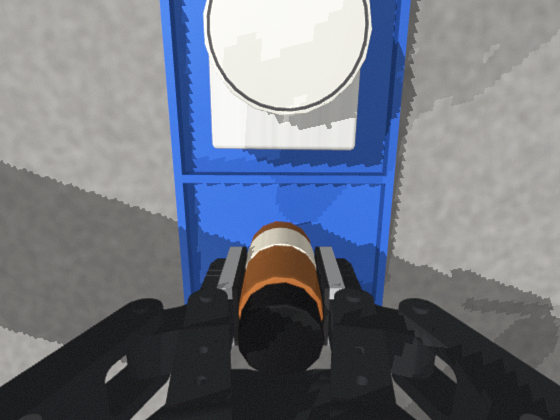

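send_rows(
  targets=[
    {"x": 10, "y": -2.5, "z": 1.5, "wx": 0, "wy": 0, "wz": 0, "claw": 1},
    {"x": 15, "y": -2.5, "z": 1.5, "wx": 0, "wy": 0, "wz": 0, "claw": 1},
    {"x": 17, "y": -2.5, "z": 1.5, "wx": 0, "wy": 0, "wz": 0, "claw": 1},
    {"x": 19, "y": -2.5, "z": 1.5, "wx": 0, "wy": 0, "wz": 0, "claw": 1},
    {"x": 20, "y": -2.5, "z": 1.5, "wx": 0, "wy": 0, "wz": 0, "claw": 1},
    {"x": 20, "y": -2.5, "z": 1.5, "wx": 0, "wy": 0, "wz": 0, "claw": 1},
  ],
)

```text
t: 30.85
tcp_pos: [0.6223, -0.2447, 0.0274]
ee_rot: [0.183, 1.563, -0.183]
wrist_force: [0.1, -0.2, -0.2]
grip_width: 0.34
```

```bash
python3 plan.py .6211 -.2438 .024 -.2332
```

```text
shift [ 3.4  0.6 -1.4] turn [ 0. -0. -0.] | t 30.85 tcp [ 0.6223 -0.2447  0.0274] j [-0.39  0.74  1.61 -0.    0.78 -0.16] F [ 0.1 -0.2 -0.2] g 0.34
```

send_rows(
  targets=[
    {"x": 1, "y": 0, "z": 0, "wx": 0, "wy": 0, "wz": 0, "claw": 1},
    {"x": 2, "y": 0, "z": 0, "wx": 0, "wy": 0, "wz": 0, "claw": 1},
    {"x": 3, "y": 0, "z": 0, "wx": 0, "wy": 0, "wz": 0, "claw": 1},
    {"x": 3.5, "y": 0, "z": 0, "wx": 0, "wy": 0, "wz": 0, "claw": 1},
    {"x": 3.5, "y": 0, "z": 0, "wx": 0, "wy": 0, "wz": 0, "claw": 1},
  ],
)

```text
t: 31.35
tcp_pos: [0.6224, -0.2448, 0.0243]
ee_rot: [0.183, 1.563, -0.183]
wrist_force: [-2.8, 0.4, 4.6]
grip_width: 0.335
```

```bash
python3 plan.py .6211 -.2438 .024 -.2332
```

```text
shift [ 0.3  0.6 -1.4] turn [0. 0. 0.] | t 31.35 tcp [ 0.6224 -0.2448  0.0243] j [-0.39  0.75  1.61 -0.    0.78 -0.16] F [-2.8  0.4  4.6] g 0.335
```

send_rows(
  targets=[
    {"x": 0, "y": 0, "z": 0, "wx": 0, "wy": 0, "wz": 0, "claw": -0.2},
    {"x": 0, "y": 0, "z": 0, "wx": 0, "wy": 0, "wz": 0, "claw": -0.2},
    {"x": 0, "y": 0, "z": 0, "wx": 0, "wy": 0, "wz": 0, "claw": -0.2},
    {"x": -15, "y": 0, "z": 0, "wx": 0, "wy": 0, "wz": 0, "claw": -0.2},
    {"x": -50, "y": 0, "z": 0, "wx": 0, "wy": 0, "wz": 0, "claw": -0.2},
    {"x": -95, "y": 0, "z": 0, "wx": 0, "wy": 0, "wz": 0, "claw": -0.2},
    {"x": -140, "y": 0, "z": 0, "wx": 0, "wy": 0, "wz": 0, "claw": -0.2},
    {"x": -160, "y": 0, "z": 0, "wx": 0, "wy": 0, "wz": 0, "claw": -0.2},
  ],
)

```text
t: 32.15
tcp_pos: [0.6244, -0.2456, 0.19]
ee_rot: [0.181, 1.556, -0.184]
wrist_force: [0.5, 0.0, 0.3]
grip_width: 0.601
```

```bash
python3 plan.py .45 -.1 .3 -.2332;python3 -c "
from h import *;snap('wrist','w20.png')"
```

```text
shift [-111.6  101.3 -202.5] turn [0.    0.007 0.001] | t 32.15 tcp [ 0.6244 -0.2456  0.19  ] j [-0.39  0.53  1.56 -0.    1.05 -0.16] F [0.5 0.  0.3] g 0.601
```

View pics/w20.png

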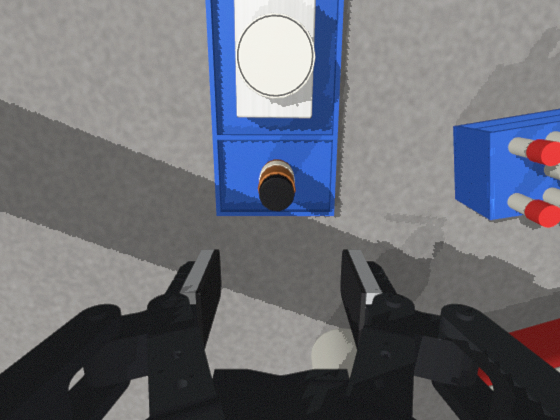

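Vial standing at (277,182) in the narrow bay. I back off for a clear final view.

send_rows(
  targets=[
    {"x": -112, "y": 101, "z": -202, "wx": 0, "wy": 0, "wz": 0, "claw": -0.2},
    {"x": -112, "y": 101, "z": -202, "wx": 0, "wy": 0, "wz": 0, "claw": -0.2},
    {"x": -112, "y": 101, "z": -202, "wx": 0, "wy": 0, "wz": 0, "claw": -0.2},
    {"x": -112, "y": 101, "z": -202, "wx": 0, "wy": 0, "wz": 0, "claw": -0.2},
    {"x": -112, "y": 101, "z": -202, "wx": 0, "wy": 0, "wz": 0, "claw": -0.2},
    {"x": -112, "y": 101, "z": -202, "wx": 0, "wy": 0, "wz": 0, "claw": -0.2},
    {"x": -112, "y": 101, "z": -202, "wx": 0, "wy": 0, "wz": 0, "claw": -0.2},
    {"x": -112, "y": 101, "z": -202, "wx": 0, "wy": 0, "wz": 0, "claw": -0.2},
  ],
)

```text
t: 33.0
tcp_pos: [0.4497, -0.1002, 0.2959]
ee_rot: [0.183, 1.562, -0.183]
wrist_force: [1.2, -0.2, -0.1]
grip_width: 0.598
```

Run:
```python
from fit import *
import pickle
o=pickle.load(open('poses.pkl','rb'));p=snap('scene');t=snap('top','top9.png')
im=cv2.resize(p['image'],None,fx=4,fy=4,interpolation=cv2.INTER_CUBIC)
ex={'vial':([.6215,-.244],.004,'oblong_tray'),'large_jar':([.6335,.2222],.004,'square_tray'),'slide_box':([.6261,.1405,1.4527],.004,'square_tray'),'cold_block':([.6439,-.149,-.24],.004,'oblong_tray'),'culture_dish':([.644,-.1495],.038,'oblong_tray'),'small_jar':([.6545,.012],0,'oblong_tray')}
for n,(q,z,tr) in ex.items():
    e=proj(p,[q[0],q[1],z+.02]);L=[d for d in arm.trace(p,n) if np.hypot(d['extent'][0]-e[0],d['extent'][1]-e[1])<20]
    if L:
        b,c=fit([p],[L[0]['region'].astype(np.float32)],n,q,z);T=o[tr];d=R.from_euler('z',-T[2]).as_matrix()@np.array([b[0]-T[0],b[1]-T[1],0])
        print(n,np.round(b,4),round(c,3),'in tray',np.round(d[:2],4))
    else: print(n,'none');b=q
    r=cv2.resize(render(p,n,b,z),None,fx=4,fy=4)
    cs,_=cv2.findContours((r>.5).astype(np.uint8),cv2.RETR_EXTERNAL,cv2.CHAIN_APPROX_NONE);cv2.drawContours(im,cs,-1,(0,255,255),1)
im=im[200*4:310*4,140*4:400*4];cv2.imwrite('pics/fin.png',cv2.resize(im,(800,338),interpolation=cv2.INTER_AREA))
s=arm.sense();print(s['t'],s['tcp_pos'],s['wrist_force'])
```

```text
vial [ 0.6229 -0.2429] 0.091 in tray [ 0.0015 -0.0607]
large_jar [0.6359 0.2224] 0.054 in tray [0.0007 0.0331]
slide_box [0.6266 0.1414 1.4717] 0.135 in tray [ 0.0008 -0.0485]
cold_block [ 0.6439 -0.1465 -0.2811] 0.722 in tray [-0.0003  0.038 ]
culture_dish [ 0.645  -0.1477] 0.097 in tray [0.0011 0.0371]
small_jar [0.6529 0.0099] 0.1 in tray [-0.0277  0.1922]
33.4 [ 0.44914833 -0.1000557   0.29535208] [ 0.58970195 -0.19430938 -0.20469608]
```

View pics/fin.png

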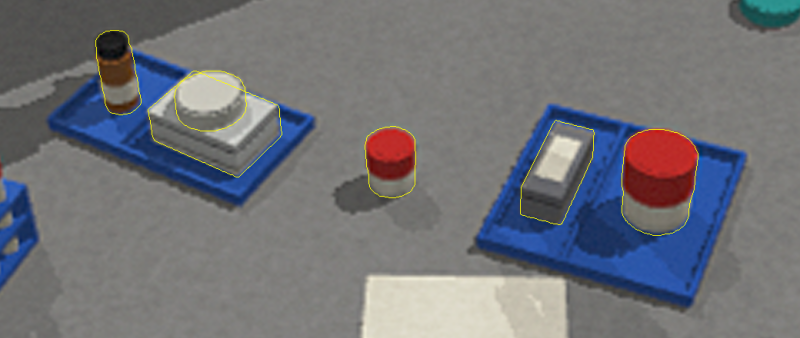

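View pics/top9.png

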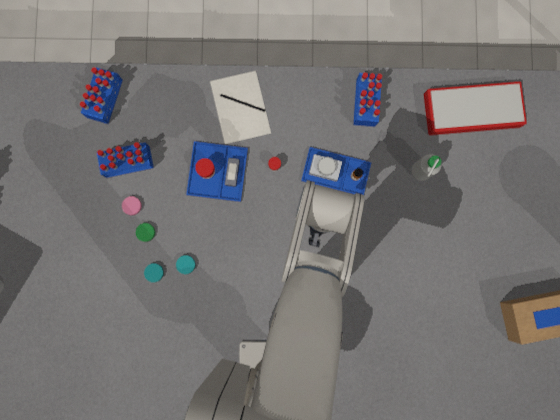

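```bash
python3 -c "
from h import *;print(arm.finish_job())"
```

```text
the job is handed in; nothing more can be done
None
```

Both kits are made up and the job was handed in at about 33 s of the 120 s allowed; no verdict is reported, so the checks below are mine.

I moved the block, dish, slide box, large jar and vial in that order. Each was lowered until the wrist force showed contact, then released.

| Item | Position in its tray (x, y) | Aim |
|---|---|---|
| Cold block (wrist camera) | 0, +36 mm | 0, +35 mm |
| Culture dish (wrist camera) | about 1.5 mm from the block's centre | on the block's centre |
| Vial (scene camera) | +1.5, −61 mm | 0, −62 mm |
| Large jar (scene camera) | +1, +33 mm | 0, +33 mm |
| Slide box (scene camera) | +1, −48.5 mm | 0, −50 mm |

- **Uprightness:** all five items look upright and level in the last pictures; I did not measure tilt separately. The arm was clear of everything.
- **Bystanders:** the small jar measured within about 3 mm of its first position, which is about the measurement error. The tube rack and wash bottle are unmoved by eye in the top view. The coloured look-alike dishes were not touched.
- **Disagreement:** the final scene-camera fit of the block was poor (cost 0.72), because the dish hides part of it. For the block I rely on the wrist-camera fit taken before the dish went on (cost 0.02). The fitted outline still matches the block by eye.

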